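# Click the carousel's free hook to the front and hang up the dipper

### The job

The steel dipper has been rinsed and stands by the sink. Turn the utensil carousel, which has a knob on top for this, until its one free hook clicks into place at the front, over the little roller housing on the foot, and let go; then hang the dipper by its eye on that hook, gently, so that it hangs there by itself with the hook still clicked in at the front. Do not shove the mug or the pepper mill about.

Things in the scene. Friction and masses are not known exactly. Their poses are not given: they have to be found in the camera images.
- dipper: steel dipper, 62 mm cup 52 mm tall, flat bottom; stands upright. Origin: centre of its underside, z up. A flat handle (18 mm wide along y, 8 mm thick along x, z 89 to 181 mm at x -2 mm) rises over the cup and ends in a wire eye. About 0.16 kg, centre of mass under the eye. Grip the handle by its two 18 mm apart edges near z 148 mm, fingers closing along y
- dipper_eye (a point): centre of the dipper's eye, 190 mm over its underside, x -2 mm: a ring of 4.4 mm wire with a hole of 11 mm, the hole's axis along the dipper's x (either side may face the carousel)
- foot: the carousel's round steel foot, 172 mm wide, fixed to the worktop. Origin: centre of its underside, on the upright axis about which the carousel turns; -x is its front, where a small dark housing (the click roller) stands on it
- foot_front (a point): mark on the foot's front rim, 84 mm ahead of the axis, beside the roller housing, 14 mm up
- column: turning part of the carousel: notched click disc, column, crown of six hook arms 60 degrees apart and a round knob. Origin on the axis, 19 mm over the worktop; +x points along the FREE hook. Turns either way round under light friction, clicks every 60 degrees (about 0.23 N m to leave a click; pulls itself home from within 12 degrees). Five hooks carry swinging utensils up to 120 mm from the axis
- crown_lowest (a point): point on the axis, turning with the column, 230 mm over the worktop: LOWEST possible height of the hook arms. The crown stands clamped on its telescopic column 5 to 45 mm above it, which no reading shows: feel it. Over the true arm height h: round knob 42 mm wide from h+16 to its flat top at h+49 mm. The clamp holds 60 N
- hook_lowest (a point): where the free hook's valley would be with the crown at its lowest (224 mm up, radius 88). Hook is 5 mm wire: radius 14 to 70 mm at height h, dips to a valley at h-6 mm for radius 80 to 96, then its lip rises straight outward (36 degrees) to h+7 mm at radius 114 (wire centres). Hung, the eye's centre is 80 to 96 mm from the axis and at h-9 mm
- heart_mug: mug 106x73x88 mm with a handle, stands on the worktop's front strip; leave it alone. Origin: centre of its underside
- pepper_mill: turned wooden pepper mill, 58 mm wide, 170 mm tall, to the right of the carousel; leave it alone. Origin: centre of its underside

How it is judged:
By the outcome, as a careful person would: the job done as asked, in the order asked, and still so for the second after the job is handed in, with the robot touching nothing.
It also fails if it takes over 72 s, if anything falls off the work surface, if the arm or the gripper's body presses on something with over 40 N, if the wrist force passes 120 N, or if a joint passes its speed limit or range.

### The arm

A 6-joint arm with a two-finger parallel gripper is mounted at the origin on a cart in front of the work surface, level with it; the furniture and walls round the work are solid. World frame = base frame: x ahead of the robot, y to its left, z up, the work surface at z = 0. Lengths are in m, angles in rad, forces in N, time in s.
With the tool pointing down it reaches from about 0.35 to 0.775 m from the base axis. Payload 7.3 kg.
Tool frame: the origin (TCP) lies between the finger pads; the fingertips stand ahead of it and the grasp point (between the pads) lies 6 mm ahead of it (robot.tip_extent is the x of the fingertips in the tool frame, in m); x points along the fingers, z is the direction in which the jaws open and shut, and the axes are right-handed (so a half turn about x gives the same grasp; the last joint's range is limited). The gripper opens to 92 mm and grips with 3 to 60 N. Pads are 19 mm wide; open, the fingers measure 130 mm over their backs; the gripper's body (75 mm by 190 mm) begins 47 mm behind the grasp point.
Start: joints at [-1.446, 0.342, 1.524, -0, 1.275, -0.146], TCP at [0.14, -0.506, 0.252] pointing down, gripper open.
Joint ranges: [-2.53, 2.53], [-0.77, 2.02], [0.04, 2.7], [-1, 4.14], [0.28, 2.66], [-3.11, 3.11]. Speed limits (rad/s): [2.57, 2.57, 3.14, 3.14, 3.14, 3.14].

### API

Orientations are given as [roll, pitch, yaw] about the fixed x, y, z axes, in that order (R = Rz(yaw) Ry(pitch) Rx(roll)).
In Python, from cell import robot gives the robot as it stands. The module is installed in compiled form; this text tells all that it offers.
- The arm moves only by the shell command python3 -m creep 'ROWS' [FORCE]. ROWS is JSON, a list of rows, each an object with "translation": the shift along the tool's x, y, z in m, a list of three; "twist": the turn, a rotation vector about the tool's x, y, z in rad, a list of three; "hand": the opening in per cent of the stroke, from 0 (shut) to 100 (fully open). A call has 1 to 5 rows; each row is the pose to reach, as a shift and turn from the pose measured when the call began, along the tool's axes at that moment; what a row does not reach only later rows make up. A row lasts 1/10 s, in which the tool goes at most 50 mm and 8.59 degrees, less where a joint would pass 70% of its speed; a pose out of reach is approached as far as the arm can. A call with a gripper value outside its range is refused whole. The fingers move at their own pace and stop on an object; FORCE is the grip in N (left out, the last holds). Time passes only in rows, so rows that repeat a pose let the fingers close. It gives the time, the measured TCP pose, the force and the opening at its end, in the units of the state.
- robot.observe(): the state, without advancing time (a new reading comes with each control period).
- robot.read_camera(name): name is "scene" or "top" or "wrist"; returns the picture (480x640x3 uint8, blue, green, red); there is no depth.
- robot.calibration(name): a dict with "intrinsics" (3x3 intrinsics, pixels), "cam_to_world" (4x4, takes a point from camera to world coordinates); the wrist camera has in their place "mount" (4x4, takes a point from camera to tool coordinates, whose origin is the TCP and whose axes are the tool frame's). Camera axes: x right, y up, looking along -z (the intrinsics and any distortion apply to the point x, -y, -z); pixel columns grow to the right and rows downward; lengths in m; the calibration is good to about 2 mm. A picture is of the moment at which its call begins: read the wrist's pose just before it. calibration takes no time and is no camera call.
- robot.hand_in(): hands the job in, once; it reports no verdict.
The state is a dict: "time": time; "qpos": joint angles; "qvel": joint speeds; "joint_efforts": joint torques, N m; "tool_pos": TCP position; "tool_rot": TCP orientation; "contact_force": force on the tool from outside, world axes, zero at the start; "torque": the same for the moment, N m; "opening": finger opening in m.
Only numpy, scipy, OpenCV 4.12 (cv2) and the standard library are available. Lean on these libraries where they do the work, as an engineer would, in place of code of your own. Each camera call takes 0.05 s, during which the arm holds its last target. There are 200 camera calls.

## Working session

There is one attempt and no reset: what is moved stays moved. The work goes in short steps, Python scripts to look and compute and a shell command to move; the robot and the scene stay as the last step left them, time stands still between calls to the robot, and variables do not carry over. Pictures are saved under pics/ and viewed, about 8 in all and at most 12, crops included, and the job is handed in when it is done.

```bash
mkdir -p pics; python3 - <<'E'
from cell import robot
import cv2,numpy as np
np.set_printoptions(precision=4,suppress=True)
print(robot.observe()); print(robot.tip_extent)
for n in("scene","top"):
    cv2.imwrite(f"pics/{n}0.png",robot.read_camera(n)); c=robot.calibration(n); print(n,c)
print(robot.calibration("wrist"))
E
```

```text
{'time': 0.0, 'qpos': array([-1.446 ,  0.3427,  1.525 , -0.    ,  1.2754, -0.146 ]), 'qvel': array([ 0.0003, -0.0001, -0.0002, -0.0017, -0.0011,  0.0004]), 'joint_efforts': array([  0.0032, -43.1233, -24.4222,   0.072 ,   0.0558,  -0.0001]), 'tool_pos': array([ 0.1404, -0.5055,  0.251 ]), 'tool_rot': array([3.019 , 1.5692, 1.719 ]), 'contact_force': array([-0.674 , -0.0801,  0.3731]), 'torque': array([-0.0385, -0.0035,  0.0489]), 'opening': 0.0921267784505244}
0.025
scene {'intrinsics': array([[491.1771,   0.    , 318.2831],
       [  0.    , 491.1771, 245.7609],
       [  0.    ,   0.    ,   1.    ]]), 'cam_to_world': array([[-0.8445,  0.265 , -0.4653, -0.1845],
       [-0.5353, -0.4429,  0.7193,  0.8723],
       [-0.0155,  0.8565,  0.5159,  0.8788],
       [ 0.    ,  0.    ,  0.    ,  1.    ]])}
top {'intrinsics': array([[436.0413,   0.    , 324.2451],
       [  0.    , 436.0413, 241.9212],
       [  0.    ,   0.    ,   1.    ]]), 'cam_to_world': array([[ 0.0241,  0.9951, -0.0957,  0.3878],
       [-0.9997,  0.0244,  0.0021, -0.0868],
       [ 0.0044,  0.0957,  0.9954,  1.1348],
       [ 0.    ,  0.    ,  0.    ,  1.    ]])}
{'intrinsics': array([[377.743 ,   0.    , 315.2771],
       [  0.    , 377.743 , 238.4002],
       [  0.    ,   0.    ,   1.    ]]), 'mount': array([[-0.    ,  0.2796, -0.9601, -0.1326],
       [-0.0011,  0.9601,  0.2796,  0.0754],
       [ 1.    ,  0.0011,  0.0003,  0.0011],
       [ 0.    ,  0.    ,  0.    ,  1.    ]])}
```

View pics/scene0.png

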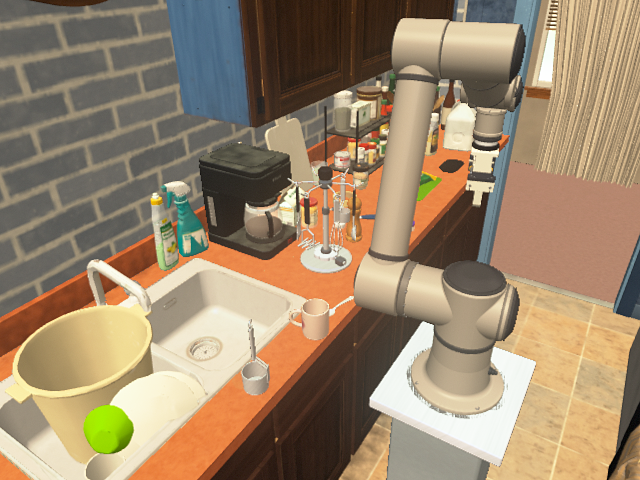

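View pics/top0.png

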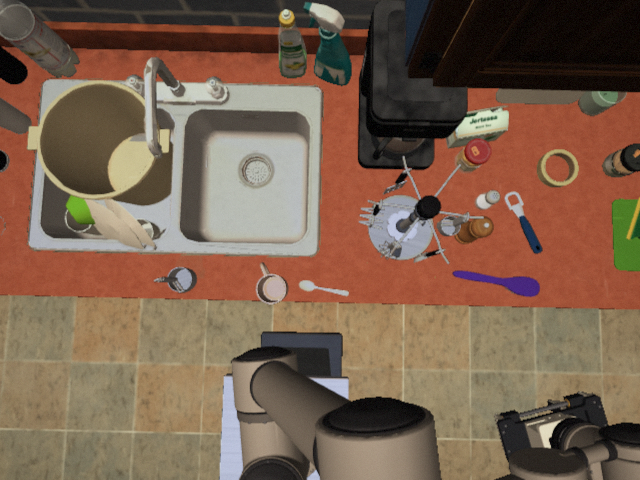

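```bash
cat > h.py <<'E'
from cell import robot
import cv2,numpy as np
np.set_printoptions(precision=4,suppress=True)
from scipy.spatial.transform import Rotation as Rn
def ray(n,u,v,T=None):
    c=robot.calibration(n);K=c["intrinsics"];M=c["cam_to_world"] if T is None else T
    d=M[:3,:3]@np.array([(u-K[0,2])/K[0,0],-(v-K[1,2])/K[1,1],-1]);return M[:3,3],d
def onz(n,u,v,z,T=None):
    o,d=ray(n,u,v,T);return o+d*(z-o[2])/d[2]
def tri(r):
    A=0;b=0
    for o,d in r:
        d=d/np.linalg.norm(d);P=np.eye(3)-np.outer(d,d);A=A+P;b=b+P@o
    return np.linalg.solve(A,b)
def proj(n,p,T=None):
    c=robot.calibration(n);K=c["intrinsics"];M=c["cam_to_world"] if T is None else T
    q=M[:3,:3].T@(np.array(p)-M[:3,3]);return K[0,0]*q[0]/-q[2]+K[0,2],K[1,1]*-q[1]/-q[2]+K[1,2]
def tool(s=None):
    s=s or robot.observe();T=np.eye(4);T[:3,:3]=Rn.from_euler("xyz",s["tool_rot"]).as_matrix();T[:3,3]=s["tool_pos"];return T
def wristT(s=None): return tool(s)@robot.calibration("wrist")["mount"]
E
python3 - <<'E'
import cv2,numpy as np
t=cv2.imread("pics/top0.png");s=cv2.imread("pics/scene0.png")
a=cv2.resize(t[150:270,355:475],(480,480),interpolation=3)
b=cv2.resize(s[160:280,280:360],(320,480),interpolation=3)
cv2.imwrite("pics/c1.png",np.hstack([a,b]))
E
```

```text
(no output)
```

View pics/c1.png

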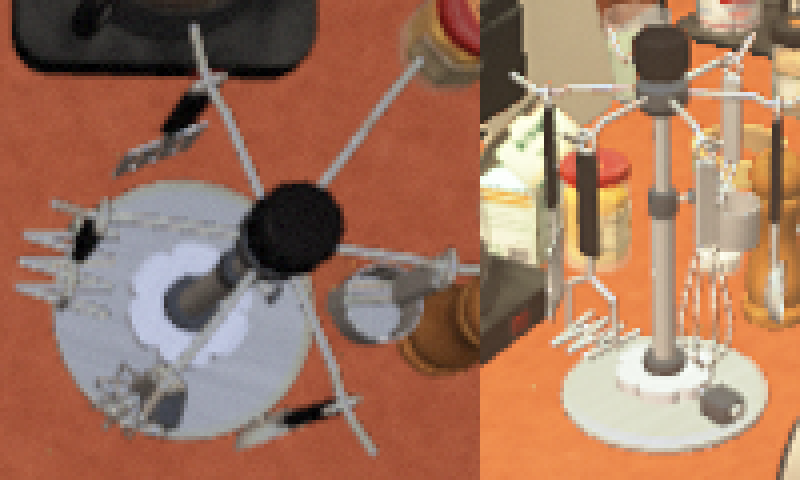

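```bash
python3 - <<'E'
from h import *
print("nadir")
kt=ray("top",355+295/4,150+228/4)
ks=ray("scene",280+(661-480)/4,160+32/4)
print("knob top ",tri([kt,ks]))
# foot disc: ellipse of top view rim
t=cv2.imread("pics/top0.png")
for z in(.0,.014): print("foot",onz("top",355+183/4,150+309/4,z), onz("scene",280+(665-480)/4,160+393/4,z))
print("housing scene z.03",onz("scene",280+(722-480)/4,160+400/4,.03))
print("click disc", onz("top",355+190/4,150+303/4,.02))
for n,u,v in(("free",425,60),("whisk",178,372),("fork",60,205),("knife",375,455),("ladle",480,270),("a",195,25)): print(n,onz("top",355+u/4,150+v/4,.25))
print("dipper",onz("top",180,281,.052),onz("scene",255,388,0),"eye",tri([ray("top",157,280),ray("scene",252,322)]))
print("mug",onz("top",271,290,.088),"mill",onz("top",481,228,.17))
t=cv2.imread("pics/top0.png");s=cv2.imread("pics/scene0.png")
a=cv2.resize(t[255:310,140:200],(396,363),interpolation=3)
b=cv2.resize(s[310:400,230:290],(396,594),interpolation=3)
a=cv2.copyMakeBorder(a,0,231,0,0,0)
cv2.imwrite("pics/c2.png",np.hstack([a,b]))
E
```

```text
nadir
knob top  [ 0.5352 -0.2837  0.3267]
foot [ 0.5405 -0.289   0.    ] [ 0.5423 -0.2986  0.    ]
foot [ 0.5386 -0.2865  0.014 ] [ 0.5307 -0.2799  0.014 ]
housing scene z.03 [ 0.4731 -0.2732  0.03  ]
click disc [ 0.5418 -0.2899  0.02  ]
free [ 0.6403 -0.3692  0.25  ]
whisk [ 0.4744 -0.2421  0.25  ]
fork [ 0.5592 -0.1807  0.25  ]
knife [ 0.4345 -0.3425  0.25  ]
ladle [ 0.5308 -0.3968  0.25  ]
a [ 0.6559 -0.2496  0.25  ]
dipper [0.3862 0.2648 0.052 ] [0.3892 0.2702 0.    ] eye [0.3849 0.2647 0.1981]
mug [0.3702 0.0352 0.088 ] mill [ 0.5204 -0.438   0.17  ]
```

View pics/c2.png

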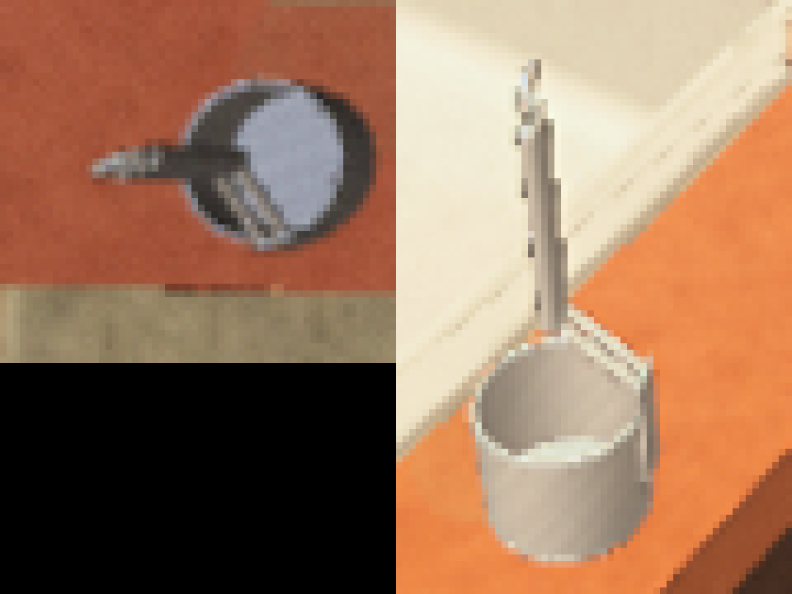

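```bash
python3 - <<'E'
from h import *
print("cab",tri([ray("top",435,87),ray("scene",247,122)]),tri([ray("top",435,87),ray("scene",262,118)]))
print("cof",tri([ray("top",465,118),ray("scene",290,158)]),tri([ray("top",372,135),ray("scene",256,182)]))
a=onz("top",174.1,283,.089);b=onz("top",180.6,291.4,.06);print("bracket",a,b,np.degrees(np.arctan2(*(b-a)[1::-1])))
a=onz("scene",230+565/6.6,310+325/6.6,.089);b=onz("scene",230+645/6.6,310+365/6.6,.06);print("bracket",a,b,np.degrees(np.arctan2(*(b-a)[1::-1])))
d=np.array([.639,-.370]);
for n,u,v in(("free",425,60),("whisk",178,372),("fork",60,205),("knife",375,455),("ladle",480,270),("a",195,25)):
  p=onz("top",355+u/4,150+v/4,.277)[:2]-[.537,-.285]; print(n,np.linalg.norm(p),np.degrees(np.arctan2(p[1],p[0])))
print(np.degrees(np.arctan2(.285,-.537)),tool()[:3,:3])
E
python3 -m creep '[{"translation":[-0.05,0,0],"twist":[0,0,0],"hand":0},{"translation":[-0.10,0,0],"twist":[0,0,0],"hand":0},{"translation":[-0.15,0,0],"twist":[0,0,0],"hand":0},{"translation":[-0.17,0,0],"twist":[0,0,0],"hand":0},{"translation":[-0.17,0,0],"twist":[0,0,0],"hand":0}]' 20
```

```text
cab [ 0.7481 -0.2493  0.4359] [ 0.7218 -0.2563  0.4533]
cof [ 0.7214 -0.3635  0.2959] [ 0.6965 -0.1732  0.2859]
bracket [0.3812 0.2665 0.089 ] [0.361  0.2593 0.06  ] -160.31131571658767
bracket [0.2678 0.1928 0.089 ] [0.2501 0.1697 0.06  ] -127.54888975876926
free 0.12185047156981502 -38.33484662223535
whisk 0.08074599160596477 143.8709668767213
fork 0.10847293303334837 80.97718219374309
knife 0.11518186051471131 -154.4132415855437
ladle 0.10287809886845838 -95.88748460011297
a 0.11780684355339704 20.03985627476848
152.04393393631568 [[-0.0002  0.9635  0.2675]
 [ 0.0013  0.2675 -0.9635]
 [-1.      0.0002 -0.0014]]
time: 0.6
tool_pos: [0.1406, -0.5064, 0.4244]
tool_rot: [-0.147, 1.566, -1.447]
contact_force: [0.6, -1.4, 0.3]
opening: 0.0566
```

```bash
python3 -m creep '[{"translation":[0,0.049,-0.012],"twist":[0,0,0],"hand":0},{"translation":[0,0.097,-0.023],"twist":[0,0,0],"hand":0},{"translation":[0,0.146,-0.035],"twist":[0,0,0],"hand":0},{"translation":[0,0.194,-0.047],"twist":[0,0,0],"hand":0},{"translation":[0,0.22,-0.053],"twist":[0,0,0],"hand":0}]'
python3 -m creep '[{"translation":[0,0.049,-0.012],"twist":[0,0,0],"hand":0},{"translation":[0,0.097,-0.023],"twist":[0,0,0],"hand":0},{"translation":[0,0.146,-0.035],"twist":[0,0,0],"hand":0},{"translation":[0,0.194,-0.047],"twist":[0,0,0],"hand":0},{"translation":[0,0.22,-0.053],"twist":[0,0,0],"hand":0}]'
python3 - <<'E'
from h import *
s=robot.observe();print(s);I=robot.read_camera("wrist");cv2.imwrite("pics/w1.png",I)
print(tool())
E
```

```text
time: 1.1
tool_pos: [0.3408, -0.394, 0.4221]
tool_rot: [-0.438, 1.569, -1.735]
contact_force: [0.4, -0.4, 0.5]
opening: 0.016
time: 1.6
tool_pos: [0.5407, -0.281, 0.4192]
tool_rot: [-2.196, 1.568, 2.793]
contact_force: [-1.4, -0.3, 0.1]
opening: 0.0008
{'time': 1.6, 'qpos': array([-0.6045,  0.4601,  0.8951, -0.0009,  1.7896,  0.6898]), 'qvel': array([ 0.4166,  0.3554, -0.559 , -0.0214,  0.2073,  0.4205]), 'joint_efforts': array([ -0.3026, -53.5171, -25.3618,   0.349 ,  -0.2368,  -0.2709]), 'tool_pos': array([ 0.5407, -0.281 ,  0.4192]), 'tool_rot': array([-2.1957,  1.5675,  2.7929]), 'contact_force': array([-1.4173, -0.3163,  0.0696]), 'torque': array([-0.0331,  0.0336, -0.0157]), 'opening': 0.0007675396712491459}
[[-0.0024  0.9613  0.2754  0.5431]
 [ 0.0029  0.2754 -0.9613 -0.2791]
 [-1.     -0.0015 -0.0034  0.4183]
 [ 0.      0.      0.      1.    ]]
```

View pics/w1.png

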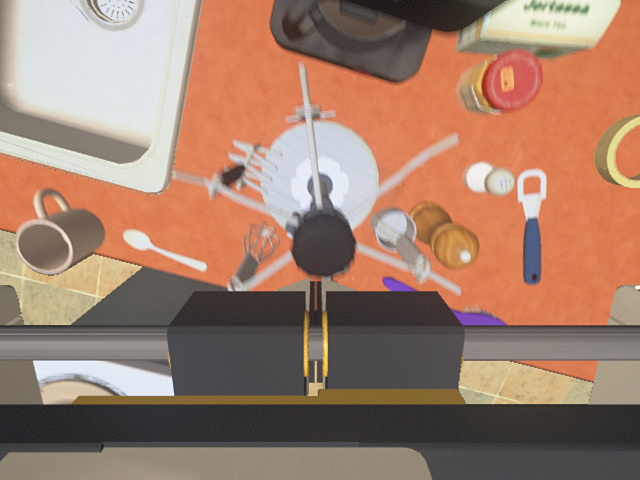

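```bash
python3 - <<'E'
from h import *
s={'tool_pos':np.array([.5431,-.2791,.4183]),'tool_rot':np.array([-2.1957,1.5675,2.7929])}
I=cv2.imread("pics/w1.png")
T=wristT(s)
m=(cv2.cvtColor(I,cv2.COLOR_BGR2GRAY)<60).astype(np.uint8);m[285:]=0;m[:190]=0;m[:,:280]=0;m[:,365:]=0
m=cv2.morphologyEx(m,cv2.MORPH_OPEN,np.ones((15,15)))
c=max(cv2.findContours(m,0,1)[0],key=cv2.contourArea);e=cv2.fitEllipse(c);print(e)
print(onz("wrist",*e[0],.322,T))
h=cv2.cvtColor(I,cv2.COLOR_BGR2HSV)
for z in(.014,):print("foot",onz("wrist",320,180,z,T))
t=cv2.imread("pics/top0.png");m=(cv2.cvtColor(t,cv2.COLOR_BGR2GRAY)<50).astype(np.uint8);m[:, :412]=0;m[:,445:]=0;m[:192]=0;m[222:]=0
m=cv2.morphologyEx(m,cv2.MORPH_OPEN,np.ones((9,9)))
c=max(cv2.findContours(m,0,1)[0],key=cv2.contourArea);e=cv2.fitEllipse(c);print(e,onz("top",*e[0],.322))
E
python3 -m creep '[{"translation":[0,0,0],"twist":[0,0,0],"hand":0}]'
```

```text
time: 1.75
tool_pos: [0.5441, -0.2781, 0.416]
tool_rot: [-2.566, 1.564, 2.428]
contact_force: [-0.2, 0.0, -0.4]
opening: 0.0005Traceback (most recent call last):
  File "<stdin>", line 7, in <module>
ValueError: max() iterable argument is empty
```

```bash
python3 - <<'E'
from h import *
s={'tool_pos':np.array([.5431,-.2791,.4183]),'tool_rot':np.array([-2.1957,1.5675,2.7929])}
I=cv2.imread("pics/w1.png");T=wristT(s)
g=cv2.cvtColor(I,cv2.COLOR_BGR2GRAY);print(g[240,270:375:5],g[195:300:5,322])
for n,J,(a,b,c,d),TT,th in(("wrist",I,(195,292,280,370),T,75),("top",cv2.imread("pics/top0.png"),(190,225,410,447),None,55)):
    g=cv2.cvtColor(J,cv2.COLOR_BGR2GRAY);m=np.zeros_like(g);m[a:b,c:d]=(g[a:b,c:d]<th)*255
    m=cv2.morphologyEx(m,cv2.MORPH_OPEN,cv2.getStructuringElement(2,(13,13)))
    k=cv2.findContours(m,0,1)[0]
    for q in k:
        (x,y),r=cv2.minEnclosingCircle(q);print(n,x,y,r,cv2.boundingRect(q),onz(n,x,y,.322,TT))
E
```

```text
[170 149 153 152 148  61  67  70  65  70  67  66  65  66  66  66  59  89
 152 148 149] [ 97 113 127  90  62  66  69  70  68  63  64  67  61  60  55  60  63 145
 148 146 129]
wrist 322.907958984375 244.71144104003906 31.983415603637695 (293, 214, 62, 62) [ 0.5488 -0.2834  0.322 ]
top 428.25 207.0 12.412291526794434 (416, 196, 25, 24) [ 0.537  -0.2833  0.322 ]
```

```bash
python3 - <<'E'
from h import *
s=robot.observe();T=wristT(s);I=robot.read_camera("wrist");cv2.imwrite("pics/w2.png",I);print(tool(s),s['qvel'])
g=cv2.cvtColor(I,cv2.COLOR_BGR2GRAY);m=np.zeros_like(g);a,b,c,d=195,292,270,380;m[a:b,c:d]=(g[a:b,c:d]<75)*255
m=cv2.morphologyEx(m,cv2.MORPH_OPEN,cv2.getStructuringElement(2,(13,13)))
for q in cv2.findContours(m,0,1)[0]:
        (x,y),r=cv2.minEnclosingCircle(q);print(x,y,r,cv2.boundingRect(q),[onz("wrist",x,y,z,T) for z in(.3,.322)])
# foot rim: grey disc columns
print(tri([ray("wrist",x,y,T),ray("top",428.25,206.5)]))
E
```

```text
[[-0.0054  0.9606  0.2778  0.5441]
 [ 0.0046  0.2778 -0.9606 -0.2781]
 [-1.     -0.0039 -0.006   0.416 ]
 [ 0.      0.      0.      1.    ]] [ 0.0553  0.0502  0.0006  0.0251 -0.0071  0.038 ]
327.44873046875 253.84817504882812 33.71470642089844 (295, 221, 65, 63) [array([ 0.5382, -0.2889,  0.3   ]), array([ 0.5452, -0.2863,  0.322 ])]
[ 0.5406 -0.2875  0.3071]
```

```bash
python3 -m creep '[{"translation":[0.04,-0.006,0.0066],"twist":[0,0,0],"hand":0},{"translation":[0.055,-0.006,0.0066],"twist":[0,0,0],"hand":0},{"translation":[0.055,-0.006,0.0066],"twist":[0,0,0],"hand":0},{"translation":[0.055,-0.006,0.0066],"twist":[0,0,0],"hand":0}]'
cat > ok.py <<'E'
from h import *
import sys
s=robot.observe();f=s["contact_force"];print(round(s["time"],2),"z",s["tool_pos"],"f",f)
sys.exit(abs(f[2])>4)
E
python3 -m creep '[{"translation":[0.003,0,0],"twist":[0,0,0],"hand":0}]' >/dev/null; python3 ok.py && python3 -m creep '[{"translation":[0.003,0,0],"twist":[0,0,0],"hand":0}]' >/dev/null; python3 ok.py && python3 -m creep '[{"translation":[0.003,0,0],"twist":[0,0,0],"hand":0}]'>/dev/null; python3 ok.py && python3 -m creep '[{"translation":[0.003,0,0],"twist":[0,0,0],"hand":0}]'>/dev/null; python3 ok.py
```

```text
time: 2.2
tool_pos: [0.5389, -0.2864, 0.361]
tool_rot: [-2.624, 1.563, 2.368]
contact_force: [0.3, 0.2, 0.5]
opening: 0.0006
2.3 z [ 0.5389 -0.2871  0.3599] f [-0.2289  0.6766 -0.4433]
2.3 z [ 0.5389 -0.2871  0.3599] f [-0.2289  0.6766 -0.4433]
2.3 z [ 0.5389 -0.2871  0.3599] f [-0.2289  0.6766 -0.4433]
2.3 z [ 0.5389 -0.2871  0.3599] f [-0.2289  0.6766 -0.4433]False
False
False
False
```

```bash
sed -i 's/sys.exit(.*/sys.exit(int(abs(f[2])>4))/' ok.py
python3 -m creep '[{"translation":[0.006,0,0],"twist":[0,0,0],"hand":0},{"translation":[0.006,0,0],"twist":[0,0,0],"hand":0}]' >/dev/null; python3 ok.py && python3 -m creep '[{"translation":[0.004,0,0],"twist":[0,0,0],"hand":0},{"translation":[0.004,0,0],"twist":[0,0,0],"hand":0}]' >/dev/null; python3 ok.py && python3 -m creep '[{"translation":[0.004,0,0],"twist":[0,0,0],"hand":0},{"translation":[0.004,0,0],"twist":[0,0,0],"hand":0}]' >/dev/null; python3 ok.py && python3 -m creep '[{"translation":[0.004,0,0],"twist":[0,0,0],"hand":0},{"translation":[0.004,0,0],"twist":[0,0,0],"hand":0}]' >/dev/null; python3 ok.py && python3 -m creep '[{"translation":[0.004,0,0],"twist":[0,0,0],"hand":0},{"translation":[0.004,0,0],"twist":[0,0,0],"hand":0}]' >/dev/null; python3 ok.py && python3 -m creep '[{"translation":[0.004,0,0],"twist":[0,0,0],"hand":0},{"translation":[0.004,0,0],"twist":[0,0,0],"hand":0}]' >/dev/null; python3 ok.py
```

```text
2.5 z [ 0.5388 -0.2871  0.3539] f [ 0.1628 -0.4653 -0.068 ]
2.7 z [ 0.5388 -0.2871  0.3497] f [0.5901 0.0678 0.0312]
2.9 z [ 0.5389 -0.2872  0.3492] f [-2.3538  1.2261 15.1692]
2.9 z [ 0.5389 -0.2872  0.3492] f [-2.3538  1.2261 15.1692]
2.9 z [ 0.5389 -0.2872  0.3492] f [-2.3538  1.2261 15.1692]
2.9 z [ 0.5389 -0.2872  0.3492] f [-2.3538  1.2261 15.1692]
```

```bash
python3 -m creep '[{"translation":[-0.03,0,0],"twist":[0.14,0,0],"hand":0},{"translation":[-0.03,0,0],"twist":[0.28,0,0],"hand":80},{"translation":[-0.03,0,0],"twist":[0.42,0,0],"hand":80},{"translation":[-0.03,0,0],"twist":[0.56,0,0],"hand":80},{"translation":[-0.03,0,0],"twist":[0.70,0,0],"hand":80}]' 20
python3 -m creep '[{"translation":[0,0,0],"twist":[0.14,0,0],"hand":80},{"translation":[0,0,0],"twist":[0.18,0,0],"hand":80},{"translation":[0,0,0],"twist":[0.18,0,0],"hand":80}]'
python3 - <<'E'
from h import *
s=robot.observe();print(tool(s),s["qpos"],s["opening"])
E
```

```text
time: 3.4
tool_pos: [0.5389, -0.2871, 0.3791]
tool_rot: [2.11, 1.569, 0.113]
contact_force: [0.7, -0.1, 0.1]
opening: 0.0279
time: 3.7
tool_pos: [0.539, -0.287, 0.379]
tool_rot: [2.366, 1.569, 0.189]
contact_force: [-0.0, 0.6, 0.1]
opening: 0.0521
[[ 0.0014  0.8217 -0.57    0.539 ]
 [ 0.0003 -0.57   -0.8217 -0.287 ]
 [-1.      0.001  -0.001   0.379 ]
 [ 0.      0.      0.      1.    ]] [-0.6153  0.4565  1.006   0.001   1.6781  1.5621] 0.05207332467641082
```

Open further, lower around the knob to TCP z ≈ 0.320, close gently.

```bash
python3 -m creep '[{"translation":[0,0,0],"twist":[0,0,0],"hand":85},{"translation":[0,0,0],"twist":[0,0,0],"hand":85},{"translation":[0,0,0],"twist":[0,0,0],"hand":85},{"translation":[0.02,0,0],"twist":[0,0,0],"hand":85},{"translation":[0.035,0,0],"twist":[0,0,0],"hand":85}]' 20
python3 -m creep '[{"translation":[0.012,0,0],"twist":[0,0,0],"hand":85},{"translation":[0.021,0,0],"twist":[0,0,0],"hand":85},{"translation":[0.021,0,0],"twist":[0,0,0],"hand":85}]'
python3 ok.py && python3 -m creep '[{"translation":[0,0,0],"twist":[0,0,0],"hand":20},{"translation":[0,0,0],"twist":[0,0,0],"hand":20},{"translation":[0,0,0],"twist":[0,0,0],"hand":20},{"translation":[0,0,0],"twist":[0,0,0],"hand":20},{"translation":[0,0,0],"twist":[0,0,0],"hand":20}]' 15
python3 - <<'E'
from h import *
s=robot.observe();T=tool(s);print(T,s["opening"],"tool f",T[:3,:3].T@s["contact_force"])
E
```

```text
time: 4.2
tool_pos: [0.539, -0.287, 0.3434]
tool_rot: [2.253, 1.569, 0.076]
contact_force: [-0.3, 1.0, -0.0]
opening: 0.0778
time: 4.5
tool_pos: [0.5387, -0.2868, 0.3211]
tool_rot: [-2.272, 1.569, 1.835]
contact_force: [0.1, -0.4, 0.2]
opening: 0.0777
4.5 z [ 0.5387 -0.2868  0.3211] f [ 0.1181 -0.3831  0.1895]
time: 5.0
tool_pos: [0.5387, -0.2868, 0.3214]
tool_rot: [-2.524, 1.57, 1.582]
contact_force: [0.4, 0.1, 0.7]
opening: 0.0428
[[-0.      0.822  -0.5694  0.5387]
 [ 0.0012 -0.5694 -0.822  -0.2868]
 [-1.     -0.0007 -0.001   0.3214]
 [ 0.      0.      0.      1.    ]] 0.04284262947731169 tool f [-0.7355  0.3035 -0.3029]
```

```bash
python3 -m creep '[{"translation":[0,0,0],"twist":[0,0,0],"hand":10},{"translation":[0,0,0],"twist":[0,0,0],"hand":10},{"translation":[0,0,0],"twist":[0,0,0],"hand":10}]' 30
python3 -m creep '[{"translation":[0,0,0],"twist":[-0.05,0,0],"hand":10},{"translation":[0,0,0],"twist":[-0.10,0,0],"hand":10},{"translation":[0,0,0],"twist":[-0.16,0,0],"hand":10},{"translation":[0,0,0],"twist":[-0.22,0,0],"hand":10},{"translation":[0,0,0],"twist":[-0.28,0,0],"hand":10}]'
cat > st.py <<'E'
from h import *
s=robot.observe();T=tool(s);R=T[:3,:3];print(round(s["time"],2),T[:3,3],"q6",s["qpos"][5],"op",round(s["opening"],4),"tf",R.T@s["contact_force"],"tt",R.T@s["torque"])
E
python3 st.py
python3 -m creep '[{"translation":[0,0,0],"twist":[-0.06,0,0],"hand":10},{"translation":[0,0,0],"twist":[-0.12,0,0],"hand":10},{"translation":[0,0,0],"twist":[-0.18,0,0],"hand":10},{"translation":[0,0,0],"twist":[-0.24,0,0],"hand":10},{"translation":[0,0,0],"twist":[-0.30,0,0],"hand":10}]' >/dev/null; python3 st.py
```

```text
time: 5.3
tool_pos: [0.5388, -0.2867, 0.3214]
tool_rot: [-2.624, 1.569, 1.482]
contact_force: [0.7, 0.5, -0.4]
opening: 0.0405
time: 5.8
tool_pos: [0.5387, -0.2869, 0.3214]
tool_rot: [-2.759, 1.57, 1.63]
contact_force: [0.7, -0.3, 0.1]
opening: 0.0405
5.8 [ 0.5387 -0.2869  0.3214] q6 1.2789778747344134 op 0.0405 tf [-0.0613  0.7248  0.0614] tt [0.0257 0.038  0.013 ]
6.3 [ 0.5387 -0.2871  0.3214] q6 0.9770366204481583 op 0.041 tf [ 0.3697  0.9797 -0.562 ] tt [0.2373 0.0517 0.0224]
```

```bash
for i in 1 2; do :; done
python3 -m creep '[{"translation":[0,0,0],"twist":[-0.06,0,0],"hand":10},{"translation":[0,0,0],"twist":[-0.12,0,0],"hand":10},{"translation":[0,0,0],"twist":[-0.18,0,0],"hand":10}]' >/dev/null; python3 st.py
python3 -m creep '[{"translation":[0,0,0],"twist":[-0.06,0,0],"hand":10},{"translation":[0,0,0],"twist":[-0.12,0,0],"hand":10},{"translation":[0,0,0],"twist":[-0.18,0,0],"hand":10}]' >/dev/null; python3 st.py
python3 -m creep '[{"translation":[0,0,0],"twist":[-0.06,0,0],"hand":10},{"translation":[0,0,0],"twist":[-0.12,0,0],"hand":10},{"translation":[0,0,0],"twist":[-0.18,0,0],"hand":10}]' >/dev/null; python3 st.py
python3 - <<'E'
from h import *
a=robot.read_camera("scene")[150:290,270:370];b=robot.read_camera("top")[150:290,340:480]
cv2.imwrite("pics/s3.png",np.hstack([cv2.resize(a,(400,560),interpolation=3),cv2.resize(b,(400,560),interpolation=3)]))
E
```

```text
6.6 [ 0.5387 -0.2873  0.3214] q6 0.79486747531706 op 0.041 tf [-0.0672 -0.1369 -0.3339] tt [ 0.246  -0.0182  0.0257]
6.9 [ 0.5387 -0.2874  0.3214] q6 0.6127367696243219 op 0.041 tf [ 1.7458  0.9803 -0.2229] tt [ 0.2546 -0.0154  0.1082]
7.2 [ 0.5388 -0.2876  0.3214] q6 0.4306578550773395 op 0.041 tf [1.4182 0.4026 0.0557] tt [ 0.2061 -0.0849  0.1321]
```

View pics/s3.png

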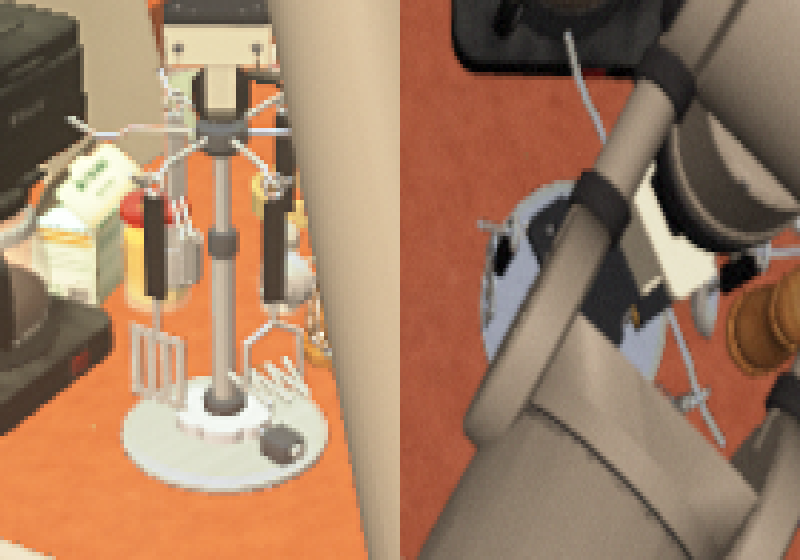

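```bash
python3 - <<'E'
from h import *
ax=np.array([.5388,-.287])
def ang(p): d=p[:2]-ax; return np.linalg.norm(d),np.degrees(np.arctan2(d[1],d[0]))
def T(u,v): return 340+(u-400)/(400/140),150+v/4
def S(u,v): return 270+u/4,150+v/4
for n,a in (("free",(570,35)),("arm2",(722,442)),("hookneigh",(690,400))): print(n,ang(onz("top",*T(*a),.278)))
print("free scene",ang(onz("scene",*S(72,120),.282)),"forks",ang(onz("scene",*S(152,183),.272)),ang(onz("scene",*S(278,183),.272)))
for z in(.014,.025,.035): print("housing",z,ang(onz("scene",*S(283,443),z)))
print("disc",onz("scene",*S(225,415),.019),onz("scene",*S(225,433),.007))
E
```

```text
free (np.float64(0.11514884969513092), np.float64(26.33198445925995))
arm2 (np.float64(0.11350988999358914), np.float64(-150.8677357403469))
hookneigh (np.float64(0.08566054497852682), np.float64(-157.17804761876863))
free scene (np.float64(0.1117208732286327), np.float64(25.219083310476506)) forks (np.float64(0.092361184044865), np.float64(90.52511407458768)) (np.float64(0.09162824600418673), np.float64(149.64407733863766))
housing 0.014 (np.float64(0.05644260984193749), np.float64(-175.62836094329901))
housing 0.025 (np.float64(0.06560832039625059), np.float64(170.79191099865582))
housing 0.035 (np.float64(0.0763320206127139), np.float64(161.71067573793772))
disc [ 0.5411 -0.2968  0.019 ] [ 0.5365 -0.2893  0.007 ]
```

```bash

python3 -m creep '[{"translation":[0,0,0],"twist":[-0.06,0,0],"hand":10},{"translation":[0,0,0],"twist":[-0.12,0,0],"hand":10},{"translation":[0,0,0],"twist":[-0.18,0,0],"hand":10}]' >/dev/null; python3 st.py
python3 -m creep '[{"translation":[0,0,0],"twist":[-0.06,0,0],"hand":10},{"translation":[0,0,0],"twist":[-0.12,0,0],"hand":10},{"translation":[0,0,0],"twist":[-0.18,0,0],"hand":10}]' >/dev/null; python3 st.py
python3 -m creep '[{"translation":[0,0,0],"twist":[-0.06,0,0],"hand":10},{"translation":[0,0,0],"twist":[-0.12,0,0],"hand":10},{"translation":[0,0,0],"twist":[-0.18,0,0],"hand":10}]' >/dev/null; python3 st.py
python3 -m creep '[{"translation":[0,0,0],"twist":[-0.06,0,0],"hand":10},{"translation":[0,0,0],"twist":[-0.12,0,0],"hand":10},{"translation":[0,0,0],"twist":[-0.18,0,0],"hand":10}]' >/dev/null; python3 st.py
python3 -m creep '[{"translation":[0,0,0],"twist":[-0.06,0,0],"hand":10},{"translation":[0,0,0],"twist":[-0.12,0,0],"hand":10},{"translation":[0,0,0],"twist":[-0.18,0,0],"hand":10}]' >/dev/null; python3 st.py
python3 -m creep '[{"translation":[0,0,0],"twist":[-0.06,0,0],"hand":10},{"translation":[0,0,0],"twist":[-0.12,0,0],"hand":10},{"translation":[0,0,0],"twist":[-0.18,0,0],"hand":10}]' >/dev/null; python3 st.py
python3 -m creep '[{"translation":[0,0,0],"twist":[-0.06,0,0],"hand":10},{"translation":[0,0,0],"twist":[-0.12,0,0],"hand":10},{"translation":[0,0,0],"twist":[-0.18,0,0],"hand":10}]' >/dev/null; python3 st.py
python3 -m creep '[{"translation":[0,0,0],"twist":[-0.06,0,0],"hand":10},{"translation":[0,0,0],"twist":[-0.12,0,0],"hand":10},{"translation":[0,0,0],"twist":[-0.18,0,0],"hand":10}]' >/dev/null; python3 st.py
python3 -m creep '[{"translation":[0,0,0],"twist":[-0.06,0,0],"hand":10},{"translation":[0,0,0],"twist":[-0.12,0,0],"hand":10},{"translation":[0,0,0],"twist":[-0.18,0,0],"hand":10}]' >/dev/null; python3 st.py
python3 -m creep '[{"translation":[0,0,0],"twist":[-0.06,0,0],"hand":10},{"translation":[0,0,0],"twist":[-0.12,0,0],"hand":10},{"translation":[0,0,0],"twist":[-0.18,0,0],"hand":10}]' >/dev/null; python3 st.py
```

```text
7.6 [ 0.5388 -0.2877  0.3214] q6 0.2515903733080368 op 0.0407 tf [ 0.378  -0.0016  0.484 ] tt [ 0.0792 -0.0941  0.1183]
7.9 [ 0.5389 -0.2878  0.3214] q6 0.07143896896323253 op 0.0411 tf [0.1653 0.759  1.5424] tt [ 0.3934 -0.1518  0.1323]
8.2 [ 0.5391 -0.2879  0.3214] q6 -0.10882811796050004 op 0.041 tf [-0.5606  1.4403  2.0213] tt [ 0.1649 -0.1907  0.0441]
8.5 [ 0.5392 -0.2879  0.3214] q6 -0.28914854731264095 op 0.0412 tf [0.8972 0.4405 1.0764] tt [ 0.2301 -0.2058  0.0611]
8.8 [ 0.5393 -0.288   0.3214] q6 -0.46945478385978245 op 0.041 tf [0.6152 0.5187 1.8948] tt [ 0.228  -0.2499  0.0074]
9.1 [ 0.5395 -0.288   0.3214] q6 -0.6497771176071461 op 0.0409 tf [0.8507 0.5187 1.2788] tt [ 0.1485 -0.1922  0.0103]
9.4 [ 0.5396 -0.288   0.3214] q6 -0.8303021892301606 op 0.0409 tf [ 1.2865 -0.6393  1.7518] tt [ 0.003  -0.2748 -0.039 ]
9.7 [ 0.5398 -0.288   0.3214] q6 -1.010291643700291 op 0.0411 tf [ 0.3502 -0.4516  1.7372] tt [ 0.4554 -0.2261 -0.0417]
10.0 [ 0.5399 -0.2879  0.3214] q6 -1.1906350336688964 op 0.0411 tf [ 0.2483 -0.456   2.3872] tt [ 0.1169 -0.2056 -0.1599]
10.3 [ 0.5401 -0.2878  0.3214] q6 -1.3709178960788375 op 0.0411 tf [0.0348 0.3771 2.3104] tt [ 0.0949 -0.158  -0.1101]
```

```bash

python3 -m creep '[{"translation":[0,0,0],"twist":[-0.06,0,0],"hand":10},{"translation":[0,0,0],"twist":[-0.12,0,0],"hand":10},{"translation":[0,0,0],"twist":[-0.18,0,0],"hand":10}]' >/dev/null; python3 st.py
python3 -m creep '[{"translation":[0,0,0],"twist":[-0.06,0,0],"hand":10},{"translation":[0,0,0],"twist":[-0.12,0,0],"hand":10},{"translation":[0,0,0],"twist":[-0.18,0,0],"hand":10}]' >/dev/null; python3 st.py
python3 -m creep '[{"translation":[0,0,0],"twist":[-0.05,0,0],"hand":10},{"translation":[0,0,0],"twist":[-0.10,0,0],"hand":10},{"translation":[0,0,0],"twist":[-0.14,0,0],"hand":10}]' >/dev/null; python3 st.py
python3 -m creep '[{"translation":[0,0,0],"twist":[-0.02,0,0],"hand":10},{"translation":[0,0,0],"twist":[-0.02,0,0],"hand":10}]' >/dev/null; python3 st.py
python3 -m creep '[{"translation":[0,0,0],"twist":[-0.02,0,0],"hand":10},{"translation":[0,0,0],"twist":[-0.02,0,0],"hand":10}]' >/dev/null; python3 st.py
```

```text
10.6 [ 0.5402 -0.2877  0.3214] q6 -1.551323090786214 op 0.041 tf [ 0.2962 -0.4323  1.6655] tt [ 0.2388 -0.1927 -0.1224]
10.9 [ 0.5403 -0.2876  0.3214] q6 -1.7317090312282917 op 0.0409 tf [ 0.18   -0.8916  1.0982] tt [ 0.2029 -0.209  -0.2333]
11.2 [ 0.5403 -0.2874  0.3214] q6 -1.8717195226274732 op 0.0409 tf [ 0.5154 -1.1454  0.7371] tt [ 0.0423 -0.1345 -0.1432]
11.4 [ 0.5403 -0.2874  0.3214] q6 -1.8907612521680717 op 0.0411 tf [ 1.1199 -0.6689  1.231 ] tt [-0.1452 -0.1491 -0.17  ]
11.6 [ 0.5403 -0.2874  0.3214] q6 -1.9109647387992252 op 0.0408 tf [ 0.3031 -0.3004  0.7359] tt [-0.0765 -0.0769 -0.1468]
```

```bash

python3 -m creep '[{"translation":[0,0,0],"twist":[0,0,0],"hand":60},{"translation":[0,0,0],"twist":[0,0,0],"hand":80},{"translation":[0,0,0],"twist":[0,0,0],"hand":80},{"translation":[0,0,0],"twist":[0,0,0],"hand":80},{"translation":[0,0,0],"twist":[0,0,0],"hand":80}]' >/dev/null; python3 st.py
python3 -m creep '[{"translation":[-0.03,0,0],"twist":[0.1,0,0],"hand":80},{"translation":[-0.06,0,0],"twist":[0.2,0,0],"hand":80},{"translation":[-0.07,0.0,0],"twist":[0.3,0,0],"hand":70},{"translation":[-0.07,0,0],"twist":[0.4,0,0],"hand":60},{"translation":[-0.07,0,0],"twist":[0.5,0,0],"hand":50}]' ; python3 - <<'E'
from h import *
s=robot.observe();print(tool(s),s["qpos"])
E
```

```text
12.1 [ 0.5403 -0.2875  0.3215] q6 -1.9108927051091487 op 0.0723 tf [ 0.4125 -0.6349  0.6561] tt [-0.0098 -0.0759 -0.0962]
time: 12.6
tool_pos: [0.5401, -0.2875, 0.392]
tool_rot: [-1.026, 1.566, -0.234]
contact_force: [0.4, -0.5, -0.8]
opening: 0.0538
[[ 0.0044 -0.7116  0.7026  0.5401]
 [-0.001   0.7026  0.7116 -0.2875]
 [-1.     -0.0038  0.0023  0.392 ]
 [ 0.      0.      0.      1.    ]] [-0.6151  0.4572  0.9708  0.0017  1.7094 -1.4066]
```

```bash

python3 -m creep '[{"translation":[0,0.045,0.0175],"twist":[0,0,0],"hand":60},{"translation":[0,0.09,0.035],"twist":[0,0,0],"hand":60},{"translation":[0,0.135,0.0525],"twist":[0,0,0],"hand":60},{"translation":[0,0.18,0.07],"twist":[0,0,0],"hand":60},{"translation":[0,0.225,0.087],"twist":[0,0,0],"hand":60}]' >/dev/null
python3 -m creep '[{"translation":[0,0.045,0.0175],"twist":[0,0,0],"hand":60},{"translation":[0,0.09,0.035],"twist":[0,0,0],"hand":60},{"translation":[0,0.135,0.0525],"twist":[0,0,0],"hand":60},{"translation":[0,0.18,0.07],"twist":[0,0,0],"hand":60},{"translation":[0,0.225,0.087],"twist":[0,0,0],"hand":60}]' 
python3 - <<'E'
from h import *
s=robot.observe();print(tool(s),s["qpos"])
for z1,z2 in((.089,.06),(.07,.055)):
  a=onz("scene",230+169/6.6,310+325/6.6,z1);b=onz("scene",230+249/6.6,310+365/6.6,z2);print("bracket",a,b,np.degrees(np.arctan2(*(b-a)[1::-1])))
b=robot.read_camera("top");cv2.imwrite("pics/top4.png",b)
cv2.imwrite("pics/c4.png",cv2.resize(b[140:280,345:485],(560,560),interpolation=3))
E
```

```text
time: 13.6
tool_pos: [0.3399, 0.1555, 0.3911]
tool_rot: [-0.904, 1.565, -0.114]
contact_force: [-0.2, -0.0, -0.7]
opening: 0.0551
[[ 0.0061 -0.7108  0.7034  0.3399]
 [-0.0007  0.7034  0.7108  0.1555]
 [-1.     -0.0048  0.0038  0.3911]
 [ 0.      0.      0.      1.    ]] [ 0.2249 -0.0305  1.5966 -0.002   1.5697 -0.5658]
bracket [0.3835 0.2635 0.089 ] [0.3681 0.242  0.06  ] -125.5005158494424
bracket [0.3971 0.2489 0.07  ] [0.3714 0.2381 0.055 ] -157.24281829145232
```

View pics/c4.png

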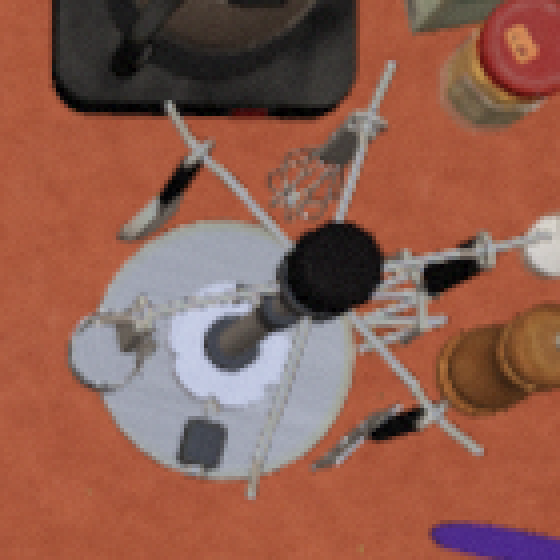

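```bash
python3 - <<'E'
from h import *
P=lambda u,v,z: onz("top",345+u/4,140+v/4,z)
# foot rim ellipse mask
t=cv2.imread("pics/top4.png")
def az(a,b): d=(b-a)[:2];return np.linalg.norm(d),np.degrees(np.arctan2(d[1],d[0]))
f=P(228,349,.014);print("foot c",f,"disc",P(234,342,.022),"knob",P(333,268,.324),P(338,265,.324))
print("rim width",P(101,350,.014),P(355,350,.014),P(228,219,.014),P(228,478,.014))
ax=np.array([.5395,-.2875,0])
print("hous",az(ax,P(203,437,.035)),az(f,P(203,437,.035)))
tip=P(250,493,.282);print("tip",tip,az(ax,tip))
for n,u,v,z in(("whisk",390,65,.282),("l",170,105,.282),("r",480,452,.282),("fork",550,237,.282)): print(n,az(ax,P(u,v,z)))
E
python3 -m creep '[{"translation":[0,0.0,0],"twist":[0.14,0,0],"hand":60},{"translation":[0,0,0],"twist":[0.28,0,0],"hand":60},{"translation":[0,0,0],"twist":[0.42,0,0],"hand":60},{"translation":[0,0,0],"twist":[0.56,0,0],"hand":60},{"translation":[0,0,0],"twist":[0.7,0,0],"hand":60}]' >/dev/null
python3 -m creep '[{"translation":[0,0.0,0],"twist":[0.14,0,0],"hand":60},{"translation":[0,0,0],"twist":[0.28,0,0],"hand":60},{"translation":[0,0,0],"twist":[0.42,0,0],"hand":60},{"translation":[0,0,0],"twist":[0.56,0,0],"hand":60},{"translation":[0,0,0],"twist":[0.7,0,0],"hand":60}]' >/dev/null
python3 -m creep '[{"translation":[0,0.0,0],"twist":[0.14,0,0],"hand":60},{"translation":[0,0,0],"twist":[0.28,0,0],"hand":60},{"translation":[0,0,0],"twist":[0.42,0,0],"hand":60},{"translation":[0,0,0],"twist":[0.52,0,0],"hand":60},{"translation":[0,0,0],"twist":[0.52,0,0],"hand":60}]' >/dev/null
python3 - <<'E'
from h import *
s=robot.observe();print(tool(s),s["qpos"],s["time"])
cv2.imwrite("pics/w5.png",robot.read_camera("wrist"))
E
```

```text
foot c [ 0.5387 -0.2897  0.014 ] disc [ 0.5423 -0.2921  0.022 ] knob [ 0.5367 -0.2828  0.324 ] [ 0.5381 -0.2852  0.324 ]
rim width [ 0.536  -0.2074  0.014 ] [ 0.5401 -0.3721  0.014 ] [ 0.6243 -0.2891  0.014 ] [ 0.455  -0.2903  0.014 ]
hous (np.float64(0.06249735540996408), np.float64(164.22528241708156)) (np.float64(0.062402382362869054), np.float64(162.04266154010114))
tip [ 0.4319 -0.2525  0.282 ] (np.float64(0.11319020154371903), np.float64(161.97865433469264))
whisk (np.float64(0.11381850373187834), np.float64(-17.354896458394354))
l (np.float64(0.11439487301853296), np.float64(41.74247528048009))
r (np.float64(0.11505649913417913), np.float64(-137.45620012565368))
fork (np.float64(0.11567327910561966), np.float64(-78.45465395318001))
[[ 0.0056  0.9065  0.4222  0.3364]
 [ 0.0039  0.4222 -0.9065  0.161 ]
 [-1.      0.0067 -0.0011  0.3918]
 [ 0.      0.      0.      1.    ]] [ 0.2382 -0.0333  1.5974  0.0024  1.5711  1.3731] 15.15
```

View pics/w5.png

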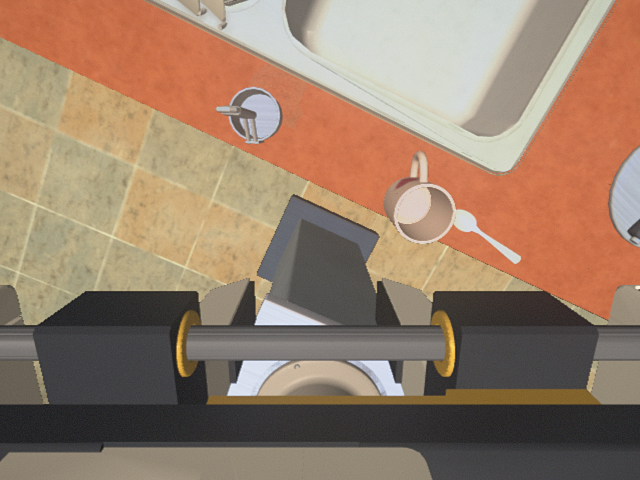

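```bash
python3 - <<'E'
from h import *
I=cv2.imread("pics/w5.png")
s=robot.observe();T=wristT(s)
P=lambda u,v,z: onz("wrist",u,v,z,T)
print("eye",P(220,110,.19),onz("top",156.5,280,.19),onz("scene",230+130/6.6,310+95/6.6,.19))
print("handle foot",P(243,115,.089),onz("top",174,280.5,.089),onz("scene",230+150/6.6,310+325/6.6,.089))
print("rim c",P(256,114,.052),onz("top",140+280/6.6,255+165/6.6,.052),onz("scene",230+162/6.6,310+405/6.6,.052))
print("br end",P(252,141,.055),onz("top",140+272/6.6,255+245/6.6,.055),onz("scene",230+252/6.6,310+362/6.6,.055))
cv2.imwrite("pics/d6.png",cv2.resize(I[80:160,190:300],(770,560),interpolation=3))
E
```

```text
eye [0.3855 0.2716 0.19  ] [0.3874 0.2707 0.19  ] [0.3879 0.2652 0.19  ]
handle foot [0.3857 0.2711 0.089 ] [0.3871 0.2671 0.089 ] [0.389  0.2669 0.089 ]
rim c [0.3917 0.2642 0.052 ] [0.3888 0.2589 0.052 ] [0.3876 0.267  0.052 ]
br end [0.3612 0.2562 0.055 ] [0.3591 0.2593 0.055 ] [0.3714 0.2364 0.055 ]
```

View pics/d6.png

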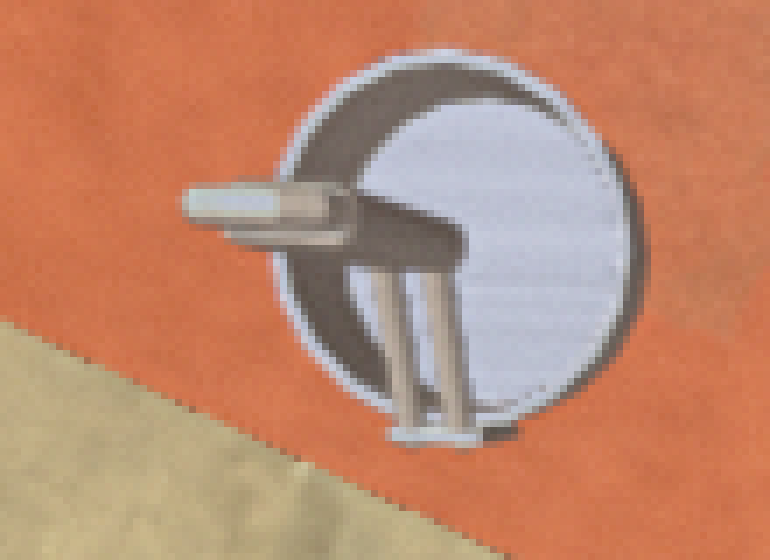

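```bash

python3 -m creep '[{"translation":[0,0.004,-0.015],"twist":[0,0,0.145],"hand":60},{"translation":[0,0.008,-0.03],"twist":[0,0,0.29],"hand":60},{"translation":[0.03,0.013,-0.045],"twist":[0,0,0.435],"hand":60},{"translation":[0.06,0.017,-0.06],"twist":[0,0,0.58],"hand":60},{"translation":[0.08,0.021,-0.075],"twist":[0,0,0.725],"hand":60}]'
python3 - <<'E'
from h import *
s=robot.observe();print(tool(s),s["qpos"],s["time"])
E
```

```text
time: 15.7
tool_pos: [0.3258, 0.2329, 0.3178]
tool_rot: [1.565, 0.917, 0.433]
contact_force: [1.1, 0.2, 0.1]
opening: 0.0553
[[ 0.5521  0.7182  0.4236  0.3258]
 [ 0.2549  0.3383 -0.9058  0.2329]
 [-0.7939  0.6081  0.0037  0.3178]
 [ 0.      0.      0.      1.    ]] [ 0.4256 -0.2641  2.1479  0.0074  0.6042  1.553 ] 15.7
```

```bash

python3 -m creep '[{"translation":[0.03,-0.022,-0.001],"twist":[0,0,0.05],"hand":60},{"translation":[0.058,-0.043,-0.003],"twist":[0,0,0.1],"hand":60},{"translation":[0.086,-0.064,-0.004],"twist":[0,0,0.15],"hand":60},{"translation":[0.113,-0.085,-0.005],"twist":[0,0,0.2],"hand":60},{"translation":[0.113,-0.085,-0.005],"twist":[0,0,0.2],"hand":60}]'
python3 - <<'E'
from h import *
s=robot.observe();T=tool(s);print(T,s["qpos"],s["time"])
cv2.imwrite("pics/w7.png",robot.read_camera("wrist"))
for p in((.387,.267,.118),(.387,.267,.19),(.387,.267,.089)): print(proj("wrist",p,wristT(s)))
E
```

```text
time: 16.2
tool_pos: [0.2993, 0.2589, 0.237]
tool_rot: [1.712, 0.85, 0.65]
contact_force: [-0.3, 0.2, -1.1]
opening: 0.0553
[[ 0.5256  0.6769  0.5153  0.2993]
 [ 0.3996  0.3383 -0.852   0.2589]
 [-0.751   0.6537 -0.0927  0.237 ]
 [ 0.      0.      0.      1.    ]] [ 0.3875 -0.1757  2.3873  0.6597  0.2833  0.8724] 16.2
(np.float64(378.82882593972454), np.float64(252.87840191318497))
(np.float64(386.1070423756126), np.float64(205.73825454910065))
(np.float64(376.75434699161787), np.float64(266.314556797951))
```

View pics/w7.png

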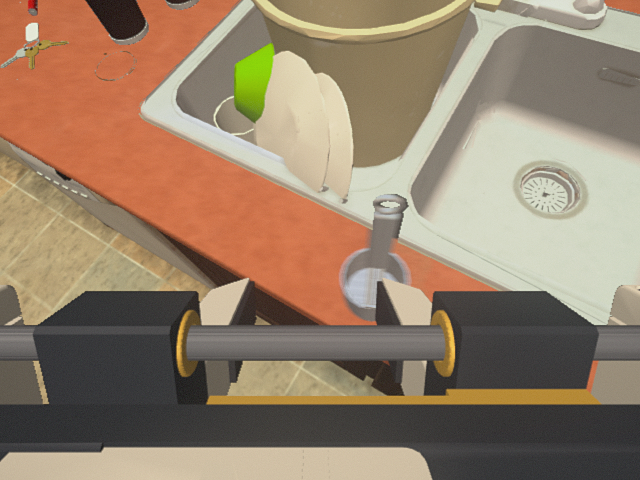

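```bash
cat > kin.py <<'E'
from h import *
from scipy.optimize import least_squares
D=[([-1.446,.3427,1.525,0,1.2754,-.146],[.1404,-.5055,.251]),
([-.6153,.4565,1.006,.001,1.6781,1.5621],[.539,-.287,.379]),
([-.6151,.4572,.9708,.0017,1.7094,-1.4066],[.5401,-.2875,.392]),
([.2249,-.0305,1.5966,-.002,1.5697,-.5658],[.3399,.1555,.3911]),
([.2382,-.0333,1.5974,.0024,1.5711,1.3731],[.3364,.161,.3918]),
([.4256,-.2641,2.1479,.0074,.6042,1.553],[.3258,.2329,.3178]),
([.3875,-.1757,2.3873,.6597,.2833,.8724],[.2993,.2589,.237])]
def fk(q,P):
    a,b,z0,L,d,c=P
    Rz=lambda t:Rn.from_euler("z",t).as_matrix();Ry=lambda t:Rn.from_euler("y",t).as_matrix()
    R1=Rz(q[0]);W=R1@(np.array([0,d,z0])+Ry(q[1])@[0,0,a]+Ry(q[1]+q[2])@[c,0,b])
    R=R1@Ry(q[1]+q[2])@Rz(q[3])@Ry(q[4])   # z = tool x
    Rt=R@Rz(q[5]); # at q6=0 tool y=+y, tool x=z
    Rt=Rt@np.array([[0,0,-1],[0,1,0],[1,0,0]]).astype(float)
    return W+L*R[:,2],Rt
S=least_squares(lambda P:np.concatenate([fk(q,P)[0]-p for q,p in D]),[.5,.5,.2,.25,.08,0])
P=S.x
LO=np.array([-2.53,-.77,.04,-1,.28,-3.11]);HI=np.array([2.53,2.02,2.7,4.14,2.66,3.11])
def ik(p,R,q0):
    f=lambda q:np.concatenate([(fk(q,P)[0]-p)*10,Rn.from_matrix(fk(q,P)[1].T@R).as_rotvec()])
    return least_squares(f,np.clip(q0,LO+.01,HI-.01),bounds=(LO,HI))
def Rt(az,p):   # az deg of tool heading, p deg below horizontal, tool y up
    a,e=np.radians([az,p]);x=np.array([np.cos(e)*np.cos(a),np.cos(e)*np.sin(a),-np.sin(e)]);z=np.array([np.sin(a),-np.cos(a),0]);return np.c_[x,np.cross(z,x),z]
E
python3 - <<'E'
from kin import *
print(P,np.abs(S.fun).max())
print(fk(D[5][0],P)[1])
for name,az,G in(("dip",25,(.387,.267)),("hook",-18,(.539-.92*.0951*.92/.92-.0,-.2875+.0284))):
  for z in(.102,.118,.135,.148) if name=="dip" else (.175,.195,.215):
    for p in(20,30,40,50,55,60,65):
      R=Rt(az,p);g=np.array([*G,z]);t=g-.006*R[:,0]
      r=min((ik(t,R,np.array(q0)) for q0 in([.4,-.2,2.2,0,.5,1.5],[.2,-.2,2.2,1.5,.5,.2],[.2,-.2,2.5,3,.5,-1.5])),key=lambda r:r.cost)
      e=r.fun;print(name,z,p,"perr %.1f mm"%(100*np.linalg.norm(e[:3])),"rerr %.1f"%np.degrees(np.linalg.norm(e[3:])),r.x)
E
```

```text
[0.5063 0.3796 0.2228 0.2931 0.0764 0.0464] 7.157049898987022e-05
[[ 0.5521  0.7182  0.4236]
 [ 0.2549  0.3384 -0.9058]
 [-0.7939  0.6081  0.0038]]
dip 0.102 20 perr 0.9 mm rerr 0.7 [ 0.4665  0.9628  2.7     3.1812  1.7364 -1.5537]
dip 0.102 30 perr 0.0 mm rerr 0.0 [ 0.4463  0.678   2.6399  3.1508  1.2236 -1.5689]
dip 0.102 40 perr 0.0 mm rerr 0.0 [ 0.445   0.4597  2.5328  3.1517  0.7236 -1.5727]
dip 0.102 50 perr 0.0 mm rerr 0.0 [ 0.4439  0.3423  2.4078  3.1576  0.3067 -1.5803]
dip 0.102 55 perr 1.5 mm rerr 4.1 [ 0.4379  0.3394  2.3991  3.1269  0.28   -1.5553]
dip 0.102 60 perr 2.7 mm rerr 7.5 [ 0.457   0.3015  2.1675 -0.089   0.28    1.6765]
dip 0.102 65 perr 1.0 mm rerr 2.7 [ 0.445   0.3037  2.1682 -0.0229  0.28    1.6009]
dip 0.118 20 perr 1.0 mm rerr 0.9 [ 0.4697  0.8716  2.7     3.1856  1.6416 -1.5559]
dip 0.118 30 perr 0.0 mm rerr 0.0 [ 0.4463  0.5963  2.6318  3.1511  1.1338 -1.5698]
dip 0.118 40 perr 0.0 mm rerr 0.0 [ 0.445   0.3932  2.519   3.1527  0.6432 -1.5741]
dip 0.118 50 perr 0.4 mm rerr 1.1 [ 0.4429  0.2985  2.4061  3.1538  0.28   -1.5776]
dip 0.118 55 perr 2.2 mm rer
[... 2484 characters left out ...]
096  0.5071  0.6803]
hook 0.195 65 perr 0.0 mm rerr 0.0 [-0.7796  0.2049  1.965   0.3404  0.6042  0.86  ]
hook 0.215 20 perr 0.0 mm rerr 0.0 [-1.0597  0.3678  2.4992  2.3019  1.0281 -1.3542]
hook 0.215 30 perr 0.0 mm rerr 0.0 [-1.002   0.2229  2.3956  2.1111  0.696  -1.0533]
hook 0.215 40 perr 0.0 mm rerr 0.0 [-0.9359  0.1489  2.2738  1.6719  0.4651 -0.5447]
hook 0.215 50 perr 0.0 mm rerr 0.0 [-0.8695  0.1309  2.1421  0.9704  0.4232  0.2004]
hook 0.215 55 perr 0.0 mm rerr 0.0 [-0.8378  0.138   2.074   0.6736  0.4777  0.5124]
hook 0.215 60 perr 0.0 mm rerr 0.0 [-0.8078  0.1536  2.0049  0.4613  0.5613  0.7365]
hook 0.215 65 perr 0.0 mm rerr 0.0 [-0.7796  0.1762  1.9352  0.3147  0.6596  0.8919]
```

```bash
cat > plan.py <<'E'
from kin import *
def rows(Q,hand,T0=None):
    """Q joint waypoints (first = now) -> calls of 5 rows"""
    poses=[]
    for a,b in zip(Q[:-1],Q[1:]):
        a=np.array(a);b=np.array(b)
        for n in range(1,60):
            ok=True;pp=[fk(a+(b-a)*k/n,P) for k in range(n+1)]
            for (p1,R1),(p2,R2) in zip(pp,pp[1:]):
                if np.linalg.norm(p2-p1)>.045 or Rn.from_matrix(R1.T@R2).magnitude()>.13 or np.abs((b-a)/n).max()>.16: ok=False
            if ok: break
        poses+=pp[1:]
    p0,R0=fk(Q[0],P)
    for i in range(0,len(poses),5):
        out=[]
        for p,R in poses[i:i+5]:
            t=R0.T@(p-p0);w=Rn.from_matrix(R0.T@R).as_rotvec()
            out.append('{"translation":%s,"twist":%s,"hand":%g}'%([round(float(x),3) for x in t],[round(float(x),2) for x in w],hand))
        print("["+",".join(out)+"]   ->",poses[min(i+4,len(poses)-1)][0])
        p0,R0=poses[min(i+4,len(poses)-1)]
E
python3 - <<'E'
from plan import *
q=robot.observe()["qpos"]
J1=[.41,-.26,2.25,.66,.45,.9];J2=[.41,-.26,2.25,1.57,.45,0];J3=[.41,-.26,2.25,2.5,.45,-.93];J4=[.42,-.26,2.25,3.15,.45,-1.57]
R=Rt(25,30);g=np.array([.387,.267,.148])-.08*R[:,0];r=ik(g-.006*R[:,0],R,[.445,.44,2.6,3.15,.96,-1.57]);print(r.cost,r.x,g)
rows([q,J1,J2,J3,J4],60)
print(fk(J4,P))
E
```

```text
0.00037312138320958355 [ 0.4762  0.1679  2.7     3.2076  0.7507 -1.5982] [0.3242 0.2377 0.188 ]
[{"translation":[-0.018, 0.036, -0.019],"twist":[-0.02, 0.05, 0.04],"hand":60},{"translation":[-0.041, 0.069, -0.039],"twist":[-0.04, 0.1, 0.08],"hand":60},{"translation":[-0.044, 0.081, -0.054],"twist":[-0.05, 0.15, 0.13],"hand":60},{"translation":[-0.049, 0.095, -0.066],"twist":[-0.06, 0.19, 0.18],"hand":60},{"translation":[-0.054, 0.111, -0.077],"twist":[-0.07, 0.23, 0.24],"hand":60}]   -> [0.3054 0.3408 0.3565]
[{"translation":[-0.001, 0.018, -0.007],"twist":[-0.01, 0.02, 0.06],"hand":60},{"translation":[-0.003, 0.037, -0.012],"twist":[-0.03, 0.04, 0.13],"hand":60},{"translation":[-0.006, 0.056, -0.014],"twist":[-0.04, 0.04, 0.19],"hand":60},{"translation":[-0.01, 0.075, -0.013],"twist":[-0.05, 0.04, 0.26],"hand":60},{"translation":[-0.015, 0.093, -0.01],"twist":[-0.06, 0.02, 0.33],"hand":60}]   -> [0.338  0.3626 0.4432]
[{"translation":[-0.001, 0.018, 0.007],"twist":[-0.02, -0.03, 0.06],"hand":60},{"translation":[-0.003, 0.035, 0.017],"twist":[-0.03, -0.06, 0.12],"hand":60},{"translation":[-0.006, 0.051, 0.029],"twist":[-0.04, -0.1, 0.17],"hand":60},{"translation":[-0.01, 0.064, 0.043],"twist":[-0.06, -0.15, 0.22],"hand":60},{"translation":[-0.015, 0.073, 0.055],"twist":[-0.07, -0.2, 0.25],"hand":60}]   -> [0.3879 0.321  0.5093]
[{"translation":[-0.001, 0.007, 0.014],"twist":[-0.01, -0.05, 0.02],"hand":60},{"translation":[-0.002, 0.013, 0.028],"twist":[-0.02, -0.1, 0.04],"hand":60},{"translation":[-0.004, 0.016, 0.043],"twist":[-0.03, -0.15, 0.05],"hand":60},{"translation":[-0.007, 0.018, 0.059],"twist":[-0.04, -0.21, 0.06],"hand":60}]   -> [0.4173 0.2688 0.5242]
(array([0.4173, 0.2688, 0.5242]), array([[ 0.9141, -0.0247,  0.4046],
       [ 0.4042, -0.0202, -0.9144],
       [ 0.0308,  0.9995, -0.0085]]))
```

```bash

python3 -m creep '[{"translation":[-0.018,0.036,-0.019],"twist":[-0.02,0.05,0.04],"hand":60},{"translation":[-0.041,0.069,-0.039],"twist":[-0.04,0.1,0.08],"hand":60},{"translation":[-0.044,0.081,-0.054],"twist":[-0.05,0.15,0.13],"hand":60},{"translation":[-0.049,0.095,-0.066],"twist":[-0.06,0.19,0.18],"hand":60},{"translation":[-0.054,0.111,-0.077],"twist":[-0.07,0.23,0.24],"hand":60}]' | head -3
python3 -m creep '[{"translation":[-0.001,0.018,-0.007],"twist":[-0.01,0.02,0.06],"hand":60},{"translation":[-0.003,0.037,-0.012],"twist":[-0.03,0.04,0.13],"hand":60},{"translation":[-0.006,0.056,-0.014],"twist":[-0.04,0.04,0.19],"hand":60},{"translation":[-0.01,0.075,-0.013],"twist":[-0.05,0.04,0.26],"hand":60},{"translation":[-0.015,0.093,-0.01],"twist":[-0.06,0.02,0.33],"hand":60}]' | head -3
python3 - <<'E'
from h import *
s=robot.observe();print(s["qpos"],tool(s)[:3,3],s["time"])
E
```

```text
time: 16.75
tool_pos: [0.3053, 0.3415, 0.3577]
tool_rot: [1.8, 0.567, 0.895]
time: 17.25
tool_pos: [0.3377, 0.3633, 0.4449]
tool_rot: [1.717, 0.238, 0.848]
[ 0.417  -0.2596  2.2535  1.9207  0.4467 -0.3458] [0.3377 0.3633 0.4449] 17.25
```

```bash

python3 -m creep '[{"translation":[-0.001,0.018,0.007],"twist":[-0.02,-0.03,0.06],"hand":60},{"translation":[-0.003,0.035,0.017],"twist":[-0.03,-0.06,0.12],"hand":60},{"translation":[-0.006,0.051,0.029],"twist":[-0.04,-0.1,0.17],"hand":60},{"translation":[-0.01,0.064,0.043],"twist":[-0.06,-0.15,0.22],"hand":60},{"translation":[-0.015,0.073,0.055],"twist":[-0.07,-0.2,0.25],"hand":60}]' >/dev/null
python3 -m creep '[{"translation":[-0.001,0.007,0.014],"twist":[-0.01,-0.05,0.02],"hand":60},{"translation":[-0.002,0.013,0.028],"twist":[-0.02,-0.1,0.04],"hand":60},{"translation":[-0.004,0.016,0.043],"twist":[-0.03,-0.15,0.05],"hand":60},{"translation":[-0.007,0.018,0.059],"twist":[-0.04,-0.21,0.06],"hand":60}]' >/dev/null
python3 - <<'E'
from plan import *
s=robot.observe();q=s["qpos"];print(q,s["time"])
R=Rt(25,30);H=np.array([.387,.267,.148]);q0=[.445,.44,2.6,3.15,.96,-1.57]
for so in(.06,.05): 
    r=ik(H-(so+.006)*R[:,0],R,q0);print(so,r.cost,r.x)
a=ik(H-.056*R[:,0]+[0,0,.1],R,q0);print(a.cost,a.x)
rows([q,a.x,r.x],60)
E
```

```text
[ 0.4251 -0.2588  2.2559  3.1728  0.4758 -1.5924] 18.15
0.06 6.975347617256028e-06 [ 0.4528  0.2725  2.7     3.1621  0.875  -1.5756]
0.05 2.6048333164942444e-26 [ 0.449   0.3104  2.6898  3.1555  0.9058 -1.5731]
3.1477769741781074e-05 [ 0.4505 -0.1412  2.5077  3.1886  0.28   -1.6091]
[{"translation":[-0.005, -0.038, -0.001],"twist":[-0.0, 0.0, -0.08],"hand":60},{"translation":[-0.012, -0.076, -0.003],"twist":[-0.0, 0.01, -0.16],"hand":60},{"translation":[-0.022, -0.113, -0.004],"twist":[-0.0, 0.01, -0.24],"hand":60},{"translation":[-0.035, -0.149, -0.005],"twist":[-0.01, 0.01, -0.32],"hand":60},{"translation":[-0.05, -0.183, -0.006],"twist":[-0.01, 0.02, -0.4],"hand":60}]   -> [0.3755 0.2583 0.3422]
[{"translation":[-0.003, -0.037, -0.001],"twist":[-0.0, 0.0, -0.08],"hand":60},{"translation":[-0.009, -0.074, -0.003],"twist":[-0.0, 0.01, -0.16],"hand":60},{"translation":[0.006, -0.099, -0.002],"twist":[-0.01, 0.0, -0.16],"hand":60},{"translation":[0.017, -0.123, -0.001],"twist":[-0.01, 0.0, -0.17],"hand":60},{"translation":[0.023, -0.146, -0.002],"twist":[-0.01, 0.0, -0.17],"hand":60}]   -> [0.3482 0.2478 0.1968]
[{"translation":[0.006, -0.021, -0.001],"twist":[0.0, 0.0, -0.0],"hand":60}]   -> [0.343  0.2465 0.176 ]
```

```bash

python3 -m creep '[{"translation":[-0.005,-0.038,-0.001],"twist":[0,0,-0.08],"hand":60},{"translation":[-0.012,-0.076,-0.003],"twist":[0,0.01,-0.16],"hand":60},{"translation":[-0.022,-0.113,-0.004],"twist":[0,0.01,-0.24],"hand":60},{"translation":[-0.035,-0.149,-0.005],"twist":[-0.01,0.01,-0.32],"hand":60},{"translation":[-0.05,-0.183,-0.006],"twist":[-0.01,0.02,-0.4],"hand":60}]' >/dev/null
python3 -m creep '[{"translation":[-0.003,-0.037,-0.001],"twist":[0,0,-0.08],"hand":60},{"translation":[-0.009,-0.074,-0.003],"twist":[0,0.01,-0.16],"hand":60},{"translation":[0.006,-0.099,-0.002],"twist":[-0.01,0,-0.16],"hand":60},{"translation":[0.017,-0.123,-0.001],"twist":[-0.01,0,-0.17],"hand":60},{"translation":[0.023,-0.146,-0.002],"twist":[-0.01,0,-0.17],"hand":60}]' >/dev/null
python3 -m creep '[{"translation":[0.005,-0.019,-0.001],"twist":[0,0,0],"hand":60},{"translation":[0.005,-0.019,-0.001],"twist":[0,0,0],"hand":60}]' >/dev/null
python3 - <<'E'
from plan import *
s=robot.observe();T=tool(s);print(s["qpos"],s["time"],s["opening"],s["contact_force"]);print(T)
print("handle in tool",T[:3,:3].T@(np.array([.387,.267,.148])-T[:3,3]))
I=robot.read_camera("wrist");cv2.imwrite("pics/w8.png",I)
for p in((.387,.267,.148),(.387,.267,.19),(.387,.267,.089)): print(proj("wrist",p,wristT(s)))
E
```

```text
[ 0.4526  0.3146  2.6875  3.1543  0.9022 -1.5829] 19.35 0.05524872828753925 [-0.1512 -0.9586 -1.0204]
[[ 0.7807  0.4521  0.4314  0.3423]
 [ 0.3685  0.2246 -0.9021  0.2482]
 [-0.5047  0.8632  0.0087  0.174 ]
 [ 0.      0.      0.      1.    ]]
handle in tool [0.0549 0.002  0.002 ]
(np.float64(316.8169218135413), np.float64(271.1537409630539))
(np.float64(317.89100812132676), np.float64(212.88395216910337))
(np.float64(315.7625719713226), np.float64(328.3528153537175))
```

View pics/w8.png

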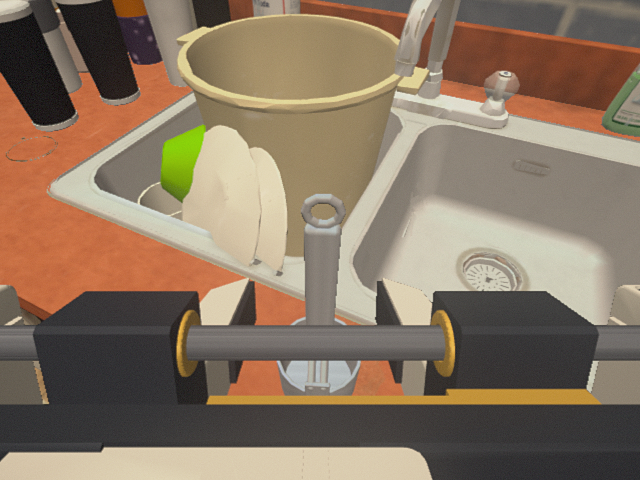

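```bash
python3 - <<'E'
from h import *
s=robot.observe();T=wristT(s)
print("eye wrist z.19",onz("wrist",322.5,211,.19,T),"handle top", onz("wrist",321.5,228,.181,T))
e=tri([ray("wrist",322.5,211,T),ray("top",156.5,280),ray("scene",249.7,324.4)]);print(e, tool(s)[:3,:3].T@(e-s["tool_pos"]))
e=onz("wrist",322.5,211,.19,T); print(tool(s)[:3,:3].T@(e-s["tool_pos"]))
E
python3 -m creep '[{"translation":[0.006,0.002,0.004],"twist":[0,0,0],"hand":60},{"translation":[0.018,0.002,0.0045],"twist":[0,0,0],"hand":60},{"translation":[0.032,0.002,0.0045],"twist":[0,0,0],"hand":60},{"translation":[0.049,0.002,0.0045],"twist":[0,0,0],"hand":60},{"translation":[0.049,0.002,0.0045],"twist":[0,0,0],"hand":60}]'
python3 st.py
```

```text
eye wrist z.19 [0.3914 0.2665 0.19  ] handle top [0.3895 0.2659 0.181 ]
[0.3872 0.2671 0.193 ] [0.0329 0.0392 0.0022]
[0.0375 0.0383 0.0046]
time: 19.9
tool_pos: [0.3866, 0.2637, 0.1547]
tool_rot: [1.561, 0.52, 0.441]
contact_force: [-0.3, 0.7, -0.2]
opening: 0.0553
19.9 [0.3866 0.2637 0.1547] q6 -1.5789024510374217 op 0.0553 tf [ 0.1211 -0.1195 -0.7058] tt [ 0.0111  0.0396 -0.4659]
```

```bash

python3 -m creep '[{"translation":[0,0,0],"twist":[0,0,0],"hand":30},{"translation":[0,0,0],"twist":[0,0,0],"hand":22},{"translation":[0,0,0],"twist":[0,0,0],"hand":20},{"translation":[0,0,0],"twist":[0,0,0],"hand":18},{"translation":[0,0,0],"twist":[0,0,0],"hand":10}]' 12 >/dev/null; python3 st.py
python3 -m creep '[{"translation":[0,0,0],"twist":[0,0,0],"hand":5},{"translation":[0,0,0],"twist":[0,0,0],"hand":5},{"translation":[0,0,0],"twist":[0,0,0],"hand":5}]' 25 >/dev/null; python3 st.py
```

```text
20.4 [0.3864 0.2637 0.1549] q6 -1.5788667410810968 op 0.0195 tf [ 0.0811 -0.2224 -0.4473] tt [-0.0267  0.0734 -0.4449]
20.7 [0.3863 0.2637 0.1548] q6 -1.578824869762279 op 0.0178 tf [ 0.5532 -0.6849 -0.9226] tt [ 0.0307  0.0693 -0.6135]
```

```bash

python3 -m creep '[{"translation":[0,0,0],"twist":[0,0,0],"hand":30},{"translation":[0,0,0],"twist":[0,0,0],"hand":35},{"translation":[0,0,0],"twist":[0,0,0],"hand":35},{"translation":[0.006,-0.010,0],"twist":[0,0,0],"hand":35},{"translation":[0.012,-0.021,0],"twist":[0,0,0],"hand":35}]' 12 >/dev/null; python3 st.py
python3 -m creep '[{"translation":[0,0,0],"twist":[0,0,0],"hand":35},{"translation":[0,0,0],"twist":[0,0,0],"hand":22},{"translation":[0,0,0],"twist":[0,0,0],"hand":20},{"translation":[0,0,0],"twist":[0,0,0],"hand":15},{"translation":[0,0,0],"twist":[0,0,0],"hand":10}]' 12 >/dev/null; python3 st.py
python3 -m creep '[{"translation":[0,0,0],"twist":[0,0,0],"hand":5},{"translation":[0,0,0],"twist":[0,0,0],"hand":5},{"translation":[0,0,0],"twist":[0,0,0],"hand":5}]' 30 >/dev/null; python3 st.py
python3 - <<'E'
from kin import *
s=robot.observe();T=tool(s);print(T,s["qpos"])
I=robot.read_camera("wrist");cv2.imwrite("pics/w9.png",I);W=wristT(s)
u,v=proj("wrist",(.3895,.266,.19),W);print("pred",u,v)
g=cv2.cvtColor(I,cv2.COLOR_BGR2GRAY);x0,y0=int(u)-60,max(0,int(v)-60);roi=cv2.resize(g[y0:y0+120,x0:x0+120],None,fx=4,fy=4,interpolation=3)
c=cv2.HoughCircles(roi,cv2.HOUGH_GRADIENT,1.5,30,param1=120,param2=40,minRadius=25,maxRadius=110)
for k in (c[0][:5] if c is not None else []):
    a,b=x0+k[0]/4,y0+k[1]/4;e=onz("wrist",a,b,.19,W);print(a,b,k[2]/4,e,T[:3,:3].T@(e-T[:3,3]))
E
```

```text
21.2 [0.3867 0.2637 0.1311] q6 -1.5813514240223312 op 0.0322 tf [-0.2037  0.3526 -0.338 ] tt [ 0.0126 -0.0294 -0.4794]
21.7 [0.3867 0.2638 0.1317] q6 -1.581311108527166 op 0.0179 tf [-0.5259  0.088  -1.1106] tt [ 0.0221  0.0857 -0.5199]
22.0 [0.3867 0.2637 0.1317] q6 -1.581311477461594 op 0.0176 tf [ 0.6019 -1.8469  0.1645] tt [ 0.0512 -0.023  -0.6622]
[[ 0.7859  0.4428  0.4316  0.3867]
 [ 0.3713  0.2203 -0.902   0.2637]
 [-0.4945  0.8691  0.0087  0.1317]
 [ 0.      0.      0.      1.    ]] [ 0.4261  0.5491  2.6223  3.1266  1.0834 -1.5813]
pred 309.9130327702425 209.22937046762326
314.4375 216.3125 22.712502 [0.3874 0.2635 0.19  ] [-0.0284  0.0509  0.001 ]
320.4375 208.4375 16.225 [0.3911 0.2634 0.19  ] [-0.0254  0.0526  0.0027]
```

```bash
cat > hook.py <<'E'
from plan import *
R0=np.array([[.7859,.4428,.4316],[.3713,.2203,-.902],[-.4945,.8691,.0087]]);R0=Rn.from_matrix(R0).as_matrix()
E=np.array([-.0266,.0519,.0005]);AX=np.array([.539,-.2875]);AZ=np.radians(162);h=.2755
e=np.array([np.cos(AZ),np.sin(AZ)])
def hookR(th): return Rn.from_euler("z",-43.3,degrees=True).as_matrix()@R0@Rn.from_euler("z",-th,degrees=True).as_matrix()
def pose(R_,z,th):   # eye at radius R_, height z, tilt th
    R=hookR(th);return np.array([*(AX+R_*e),z])-R@E,R
def lip(R_): return h-.006+max(0,R_-.096)*np.tan(np.radians(36))
def solve(R_,z,th,q0): r=ik(*pose(R_,z,th),q0);assert r.cost<1e-8,(r.cost,r.x);return r.x
E
python3 - <<'E'
from hook import *
q=robot.observe()["qpos"]
A=ik(fk(q,P)[0]+[0,0,.15],R0,q);print(A.cost,A.x)
B0=solve(.20,.345,15,[-.95,.1,2.2,1.6,.5,-.5]);print(B0)
B=solve(.15,lip(.15),15,B0);C=solve(.096,lip(.096),15,B);D=solve(.092,h-.009,0,C);print(B,C,D,sep="\n")
rows([q,A.x,B0],5)
for k in np.linspace(0,1,9):
    p,R=fk(A.x+(B0-A.x)*k,P);ey=p+R@E;bot=ey+R@R0.T@[0,0,-.19];print("eye",ey,"bottom",bot,"TCP",p)
E
```

```text
1.0256583471073926e-05 [ 0.4259 -0.0543  2.4176  3.0925  0.28   -1.5412]
[-1.2404 -0.2468  2.3039  0.933   0.7838  0.0481]
[-1.0661 -0.069   2.2977  1.1154  0.5692 -0.0634]
[-0.9358  0.1173  2.2585  1.4052  0.4311 -0.2934]
[-0.9977  0.2609  2.4056  2.168   0.7257 -1.1306]
[{"translation":[-0.004, 0.021, -0.001],"twist":[0.0, 0.0, 0.0],"hand":5},{"translation":[-0.011, 0.043, -0.001],"twist":[0.0, 0.01, 0.0],"hand":5},{"translation":[-0.022, 0.065, -0.001],"twist":[0.0, 0.01, 0.0],"hand":5},{"translation":[-0.036, 0.088, -0.001],"twist":[0.0, 0.01, 0.0],"hand":5},{"translation":[-0.053, 0.109, 0.0],"twist":[0.0, 0.0, 0.0],"hand":5}]   -> [0.3937 0.2682 0.253 ]
[{"translation":[-0.021, 0.021, 0.001],"twist":[-0.0, -0.0, 0.0],"hand":5},{"translation":[-0.019, 0.04, 0.036],"twist":[0.02, -0.05, 0.04],"hand":5},{"translation":[-0.019, 0.056, 0.07],"twist":[0.03, -0.1, 0.08],"hand":5},{"translation":[-0.022, 0.069, 0.104],"twist":[0.04, -0.14, 0.11],"hand":5},{"translation":[-0.027, 0.079, 0.136],"twist":[0.05, -0.18, 0.14],"hand":5}]   -> [0.4661 0.1524 0.3356]
[{"translation":[-0.0, 0.00
[... 1159 characters left out ...]
4333 0.2062 0.3712] bottom [0.4507 0.2096 0.1821] TCP [0.4362 0.2064 0.313 ]
eye [0.4626 0.1449 0.3961] bottom [0.492  0.1476 0.2084] TCP [0.4692 0.1451 0.3381]
eye [0.4783 0.0828 0.4121] bottom [0.5132 0.0823 0.2253] TCP [0.4865 0.0822 0.3544]
eye [0.4814 0.0203 0.4177] bottom [0.5143 0.0159 0.2306] TCP [0.489  0.0186 0.3599]
eye [ 0.472  -0.0427  0.4124] bottom [ 0.4945 -0.0499  0.2239] TCP [ 0.4764 -0.0451  0.3543]
eye [ 0.4485 -0.1061  0.397 ] bottom [ 0.4528 -0.1128  0.2072] TCP [ 0.4473 -0.1081  0.3388]
eye [ 0.4083 -0.1683  0.3735] bottom [ 0.3884 -0.1684  0.1845] TCP [ 0.3997 -0.168   0.3158]
eye [ 0.3488 -0.2257  0.345 ] bottom [ 0.302  -0.2107  0.1615] TCP [ 0.3321 -0.2203  0.2894]
```

```bash

python3 -m creep '[{"translation":[-0.004,0.021,-0.001],"twist":[0,0,0],"hand":5},{"translation":[-0.011,0.043,-0.001],"twist":[0,0.01,0],"hand":5},{"translation":[-0.022,0.065,-0.001],"twist":[0,0.01,0],"hand":5},{"translation":[-0.036,0.088,-0.001],"twist":[0,0.01,0],"hand":5},{"translation":[-0.053,0.109,0],"twist":[0,0,0],"hand":5}]' >/dev/null; python3 st.py
python3 -m creep '[{"translation":[-0.021,0.021,0.001],"twist":[0,0,0],"hand":5},{"translation":[-0.019,0.04,0.036],"twist":[0.02,-0.05,0.04],"hand":5},{"translation":[-0.019,0.056,0.07],"twist":[0.03,-0.1,0.08],"hand":5},{"translation":[-0.022,0.069,0.104],"twist":[0.04,-0.14,0.11],"hand":5},{"translation":[-0.027,0.079,0.136],"twist":[0.05,-0.18,0.14],"hand":5}]' >/dev/null; python3 st.py
python3 -m creep '[{"translation":[0,0.009,0.032],"twist":[0.01,-0.04,0.02],"hand":5},{"translation":[-0.003,0.014,0.062],"twist":[0.01,-0.07,0.03],"hand":5},{"translation":[-0.008,0.017,0.092],"twist":[0.02,-0.1,0.03],"hand":5},{"translation":[-0.015,0.015,0.122],"twist":[0.03,-0.13,0.02],"hand":5},{"translation":[-0.025,0.011,0.15],"twist":[0.04,-0.16,0.01],"hand":5}]' >/dev/null; python3 st.py
python3 - <<'E'
from hook import *
q=robot.observe()["qpos"];print(q)
B0=solve(.20,.345,15,[-1.24,-.25,2.3,.93,.78,.05]);B=solve(.15,lip(.15),15,B0)
rows([q,B0,B],5)
E
```

```text
22.55 [0.3931 0.2677 0.2536] q6 -1.566165657292056 op 0.0176 tf [ 1.4238 -0.651   0.3909] tt [-0.0114 -0.0648 -0.6884]
23.05 [0.4657 0.1514 0.3371] q6 -1.1934790329730733 op 0.0174 tf [ 1.4179 -0.5968  0.0549] tt [ 0.0358  0.0635 -0.7815]
23.55 [0.4851 0.0013 0.3623] q6 -0.6934704521328816 op 0.0176 tf [ 0.9334 -0.9831  0.2589] tt [-0.035   0.0171 -0.8216]
[-0.4582 -0.1682  2.3576  1.9438  0.536  -0.6935]
[{"translation":[-0.006, -0.007, 0.029],"twist":[0.01, -0.03, -0.03],"hand":5},{"translation":[-0.015, -0.018, 0.057],"twist":[0.03, -0.06, -0.06],"hand":5},{"translation":[-0.026, -0.032, 0.085],"twist":[0.05, -0.1, -0.11],"hand":5},{"translation":[-0.04, -0.048, 0.111],"twist":[0.08, -0.13, -0.16],"hand":5},{"translation":[-0.058, -0.068, 0.137],"twist":[0.11, -0.17, -0.22],"hand":5}]   -> [ 0.4208 -0.1449  0.327 ]
[{"translation":[-0.012, -0.023, 0.029],"twist":[0.04, -0.04, -0.07],"hand":5},{"translation":[-0.027, -0.049, 0.057],"twist":[0.09, -0.09, -0.14],"hand":5},{"translation":[-0.046, -0.077, 0.083],"twist":[0.15, -0.14, -0.22],"hand":5},{"translation":[-0.016, -0.076, 0.089],"twist":[0.15, -0.14, -0.21],"hand":5},{"translation":[0.015, -0.082, 0.092],"twist":[0.15, -0.14, -0.22],"hand":5}]   -> [ 0.3796 -0.2358  0.2531]
```

```bash

python3 -m creep '[{"translation":[-0.006,-0.007,0.029],"twist":[0.01,-0.03,-0.03],"hand":5},{"translation":[-0.015,-0.018,0.057],"twist":[0.03,-0.06,-0.06],"hand":5},{"translation":[-0.026,-0.032,0.085],"twist":[0.05,-0.1,-0.11],"hand":5},{"translation":[-0.04,-0.048,0.111],"twist":[0.08,-0.13,-0.16],"hand":5},{"translation":[-0.058,-0.068,0.137],"twist":[0.11,-0.17,-0.22],"hand":5}]' >/dev/null; python3 st.py
python3 -m creep '[{"translation":[-0.012,-0.023,0.029],"twist":[0.04,-0.04,-0.07],"hand":5},{"translation":[-0.027,-0.049,0.057],"twist":[0.09,-0.09,-0.14],"hand":5},{"translation":[-0.046,-0.077,0.083],"twist":[0.15,-0.14,-0.22],"hand":5},{"translation":[-0.016,-0.076,0.089],"twist":[0.15,-0.14,-0.21],"hand":5},{"translation":[-0.016,-0.076,0.089],"twist":[0.15,-0.14,-0.21],"hand":5}]' >/dev/null; python3 st.py
python3 - <<'E'
from hook import *
s=robot.observe();q=s["qpos"];T=tool(s);print(q)
for R_ in(.17,.15,.13): B=solve(R_,lip(R_),15,q);rows([q,B],5)
# where is the eye: radial, lateral, height vs hook
ey=T[:3,3]+T[:3,:3]@E;d=ey[:2]-AX;print("eye",ey,"R",d@e,"lat",d@[-e[1],e[0]],"lip z",lip(d@e))
I=robot.read_camera("wrist");S=robot.read_camera("scene");t=robot.read_camera("top")
cv2.imwrite("pics/w10.png",I);cv2.imwrite("pics/s10.png",S);cv2.imwrite("pics/t10.png",t)
W=wristT(s)
print("pred eye",proj("wrist",ey,W),"lip tip",proj("wrist",[*(AX+.114*e),h+.007],W),"valley",proj("wrist",[*(AX+.088*e),h-.006],W))
for n in("scene","top"):print(n,proj(n,ey),proj(n,[*(AX+.114*e),h+.007]),proj(n,[*(AX+.07*e),h]))
E
```

```text
24.05 [ 0.4197 -0.1455  0.3263] q6 -0.2211012441088985 op 0.0177 tf [ 1.711  -1.0117 -0.3298] tt [ 0.0161  0.0101 -0.6406]
24.55 [ 0.3554 -0.2316  0.2726] q6 0.006253547944372525 op 0.0176 tf [ 1.3451 -1.3171 -0.7829] tt [ 0.0629  0.0465 -0.5333]
[-1.1556 -0.1547  2.2985  1.0123  0.6753  0.0063]
[{"translation":[0.007, -0.001, -0.004],"twist":[-0.01, -0.0, -0.0],"hand":5}]   -> [ 0.3606 -0.2296  0.2676]
[{"translation":[0.031, 0.003, -0.004],"twist":[-0.01, -0.0, -0.0],"hand":5}]   -> [ 0.3796 -0.2358  0.2531]
[{"translation":[0.027, 0.006, -0.001],"twist":[-0.0, 0.0, 0.01],"hand":5},{"translation":[0.055, 0.007, -0.004],"twist":[-0.01, -0.0, -0.0],"hand":5}]   -> [ 0.3987 -0.242   0.2386]
eye [ 0.3719 -0.2373  0.3282] R 0.1743979987885518 lat 0.0038541363463036535 lip z 0.32645948023039567
pred eye (np.float64(313.6838781978866), np.float64(214.17045473715635)) lip tip (np.float64(305.69708273516824), np.float64(158.87426214049543)) valley (np.float64(306.7493952399888), np.float64(137.70424247465823))
scene (np.float64(366.80974767716634), np.float64(184.49287439128247)) (np.float64(350.3961423009654), np.float64(193.1306654514947)) (np.float64(340.09621719271024), np.float64(190.5324682589098))
top (np.float64(403.9328658263672), np.float64(294.4491682855278)) (np.float64(407.4385328222859), np.float64(263.89130628376205)) (np.float64(413.73345234431633), np.float64(243.09805563725263))
```

```bash
python3 - <<'E'
import cv2,numpy as np
w=cv2.imread("pics/w10.png")[110:260,250:370];s=cv2.imread("pics/s10.png")[150:225,315:395];t=cv2.imread("pics/t10.png")[235:310,375:455]
f=lambda a:cv2.resize(a,None,fx=4,fy=4,interpolation=3)
cv2.imwrite("pics/v12.png",np.hstack([f(w),np.vstack([f(s),f(t)])]))
E
```

```text
(no output)
```

View pics/v12.png

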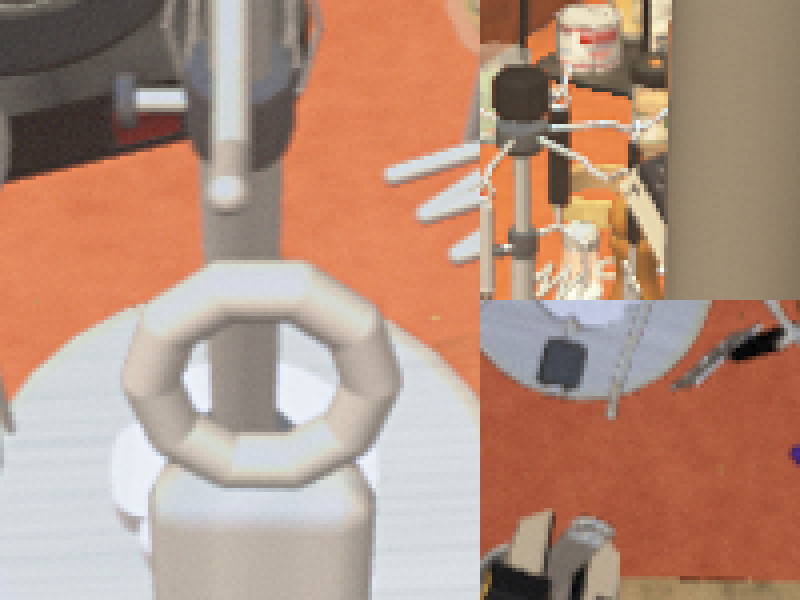

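```bash
python3 - <<'E'
from hook import *
K=robot.calibration("wrist");M=K["mount"];k=K["intrinsics"]
def teye(u,v,dep):
    return M[:3,3]+M[:3,:3]@(np.array([(u-k[0,2])/k[0,0],-(v-k[1,2])/k[1,1],-1])*dep)
pe=M[:3,:3].T@(E-M[:3,3]);print("pred depth",-pe[2])
for d in(.107,.109,.111): print(d,teye(315.5,203.25,d))
E
sed -i 's/^E=.*/E=np.array([-.0266+.0009,.0519+.003,.001]);AX=np.array([.5388,-.2881]);AZ=np.radians(162);h=.2757/' hook.py; sed -i 's/AX=np.array(\[.539,-.2875\]);//' hook.py; grep -n "AX=" hook.py
python3 - <<'E'
from hook import *
s=robot.observe();q=s["qpos"];T=tool(s)
ey=T[:3,3]+T[:3,:3]@E;print("eye",ey)
Q=[q]
for R_ in(.15,.125,.116): Q.append(solve(R_,lip(R_),15,Q[-1]))
rows(Q[:3],5);rows(Q[2:],5)
E
```

```text
pred depth 0.10792317865425079
0.107 [-0.0266  0.0551  0.001 ]
0.109 [-0.0247  0.0547  0.001 ]
0.111 [-0.0227  0.0543  0.001 ]
3:E=np.array([-.0266+.0009,.0519+.003,.001]);AX=np.array([.5388,-.2881]);AZ=np.radians(162);h=.2757
eye [ 0.3749 -0.2359  0.3309]
[{"translation":[0.031, -0.0, -0.001],"twist":[-0.0, -0.0, -0.0],"hand":5},{"translation":[0.062, 0.004, -0.001],"twist":[-0.0, -0.0, -0.0],"hand":5}]   -> [ 0.4007 -0.2428  0.2336]
[{"translation":[0.011, 0.002, -0.0],"twist":[-0.0, -0.0, 0.0],"hand":5}]   -> [ 0.4093 -0.2456  0.2271]
```

```bash

python3 -m creep '[{"translation":[0.016,0,-0.001],"twist":[0,0,0],"hand":5},{"translation":[0.031,0,-0.001],"twist":[0,0,0],"hand":5},{"translation":[0.047,0.002,-0.001],"twist":[0,0,0],"hand":5},{"translation":[0.061,0.004,-0.001],"twist":[0,0,0],"hand":5},{"translation":[0.061,0.004,-0.001],"twist":[0,0,0],"hand":5}]' >/dev/null; python3 st.py
python3 - <<'E'
from hook import *
s=robot.observe();q=s["qpos"];T=tool(s);W=wristT(s)
ey=T[:3,3]+T[:3,:3]@E;d=ey[:2]-AX;print("eye",ey,"R",d@e,"lat",d@[-e[1],e[0]],"dz to lip line",ey[2]-lip(d@e))
I=robot.read_camera("wrist");cv2.imwrite("pics/w13.png",I)
tip=[*(AX+.114*e),h+.007];print("pred eye",proj("wrist",ey,W),"tip",proj("wrist",tip,W))
# ring outline check: brightness profile along column/row through predicted eye
u,v=map(int,proj("wrist",ey,W));g=cv2.cvtColor(I,cv2.COLOR_BGR2GRAY)
print("col",[int(x) for x in g[v-50:v+50:3,u]]);print("row",[int(x) for x in g[v,u-50:u+50:3]])
Q=[q]
for R_ in(.118,.111,.105,.099): Q.append(solve(R_,lip(R_),15,Q[-1]));rows(Q[-2:],5)
E
```

```text
25.2 [ 0.4011 -0.2412  0.2334] q6 -0.18187330493094073 op 0.0174 tf [ 1.0155 -1.5285 -1.1687] tt [ 0.0049  0.0011 -0.5189]
eye [ 0.4201 -0.248   0.2905] R 0.1253042400613037 lat -0.0014332565993928903 dz to lip line -0.0004421427027551106
pred eye (np.float64(315.41818380834485), np.float64(203.2120841306779)) tip (np.float64(320.11460817627017), np.float64(187.95752301504695))
col [215, 215, 215, 217, 212, 189, 186, 187, 216, 218, 218, 199, 130, 131, 141, 138, 139, 139, 138, 142, 139, 138, 212, 216, 218, 208, 135, 220, 216, 199, 182, 179, 181, 180]
row [153, 155, 153, 183, 215, 198, 206, 197, 176, 145, 149, 216, 215, 214, 163, 150, 144, 139, 132, 132, 134, 158, 217, 174, 166, 178, 182, 165, 151, 216, 205, 194, 153, 159]
[{"translation":[0.008, 0.002, 0.002],"twist":[0.0, -0.01, -0.0],"hand":5}]   -> [ 0.4074 -0.245   0.2286]
[{"translation":[0.009, 0.001, -0.0],"twist":[-0.0, -0.0, -0.0],"hand":5}]   -> [ 0.4141 -0.2471  0.2235]
[{"translation":[0.007, 0.001, -0.0],"twist":[0.0, 0.0, -0.0],"hand":5}]   -> [ 0.4198 -0.249   0.2191]
[{"translation":[0.007, 0.001, -0.0],"twist":[-0.0, -0.0, -0.0],"hand":5}]   -> [ 0.4255 -0.2509  0.2148]
```

```bash

python3 -m creep '[{"translation":[0.002,0.001,0.0015],"twist":[0,0,0],"hand":5},{"translation":[0.002,0.001,0.0015],"twist":[0,0,0],"hand":5}]' >/dev/null; python3 st.py
python3 - <<'E'
from hook import *
s=robot.observe();q=s["qpos"];T=tool(s);W=wristT(s)
ey=T[:3,3]+T[:3,:3]@E;d=ey[:2]-AX;print("eye",ey,"R",d@e,"lat",d@[-e[1],e[0]],"dz to lip line",ey[2]-lip(d@e))
I=robot.read_camera("wrist");cv2.imwrite("pics/w14.png",I)
tip=[*(AX+.114*e),h+.007];print("pred eye",proj("wrist",ey,W),"tip",proj("wrist",tip,W),"bend",proj("wrist",[*(AX+.096*e),h-.006],W))
g=cv2.cvtColor(I,cv2.COLOR_BGR2GRAY)
print("     "+" ".join("%3d"%u for u in range(273,360,4)))
for v in range(150,250,4): print(v,": "+" ".join("%3d"%g[v,u] for u in range(273,360,4)))
E
```

```text
25.45 [ 0.4022 -0.2432  0.2337] q6 -0.18429173065198393 op 0.0176 tf [ 1.4876 -1.7712  0.5886] tt [-0.0086  0.0241 -0.5903]
eye [ 0.4212 -0.2499  0.2909] R 0.12365743546523146 lat -8.722969070118491e-07 dz to lip line 0.0011255887918552587
pred eye (np.float64(315.41886608173525), np.float64(203.20627940807242)) tip (np.float64(315.5510373419005), np.float64(192.85311505636665)) bend (np.float64(315.77467877333515), np.float64(174.24854277609478))
     273 277 281 285 289 293 297 301 305 309 313 317 321 325 329 333 337 341 345 349 353 357
150 :  52  50  92  70  67  67  57  89  89  84 214 216 181  80  83 114 155 155 155 157 151 156
154 :  54  54  51  58 105 158 158  87  93  82 214 214 181  79  84 144 154 157 160 159 152 152
158 : 128 164 158 155 150 153 158 124  87  85 215 215 181  82  80 160 155 158 157 158 158 155
162 : 153 153 152 160 153 153 151 154  90  87 215 215 180  80 129 158 150 156 158 162 160 157
166 : 156 155 154 156 152 150 152 149 155 123 217 216 181 134 157 160 157 157 157 163 158 146
170 : 150 149 155 155 158 163 157 156 157 146 194 184 143 132 153 154 159 155 154 158
[... 1094 characters left out ...]
67 173 218 217 204 193 153 200 214 215 217
222 : 214 214 213 216 161 182 200 208 215 214 216 217 216 217 215 210 178 137 218 219 218 221
226 : 217 217 216 217 239 180 150 185 203 216 217 216 217 214 186 139 139 240 216 219 219 219
230 : 218 219 217 219 210 213 215 180 155 164 164 166 167 146 182 220 196 172 220 219 221 220
234 : 215 219 216 242 213 213 213 215 218 223 221 219 216 216 217 220 214 166 238 217 219 218
238 : 211 210 236 241 199 205 211 209 218 216 212 209 210 213 215 216 205 171 241 236 219 222
242 : 217 218 235 240 182 183 188 189 195 192 188 188 189 190 193 192 177 145 239 236 221 221
246 : 219 226 235 241 180 178 179 183 189 184 178 180 180 181 185 179 165 140 238 236 232 220
```

```bash
cat > fk2.py <<'E'
from hook import *
import sys
s=robot.observe();T=tool(s);ey=T[:3,3]+T[:3,:3]@E;d=ey[:2]-AX;f=s["contact_force"]
print(round(s["time"],2),"R %.4f lat %.4f dz %.4f"%(d@e,d@[-e[1],e[0]],ey[2]-lip(d@e)),"f",f,"tt",T[:3,:3].T@s["torque"]);sys.exit(int(np.linalg.norm(f)>6))
E
python3 -m creep '[{"translation":[0.004,0.0006,0.0003],"twist":[0,0,0],"hand":5},{"translation":[0.007,0.001,0.0003],"twist":[0,0,0],"hand":5}]' >/dev/null; python3 fk2.py && python3 -m creep '[{"translation":[0.004,0.0006,0],"twist":[0,0,0],"hand":5},{"translation":[0.007,0.001,0],"twist":[0,0,0],"hand":5}]' >/dev/null; python3 fk2.py && python3 -m creep '[{"translation":[0.004,0.0006,0],"twist":[0,0,0],"hand":5},{"translation":[0.007,0.001,0],"twist":[0,0,0],"hand":5}]' >/dev/null; python3 fk2.py
```

```text
25.7 R 0.1179 lat 0.0006 dz 0.0013 f [-0.227   0.0418 -0.6863] tt [ 0.0234  0.0358 -0.5516]
25.9 R 0.1119 lat 0.0006 dz 0.0012 f [ 0.0664  0.0285 -2.1505] tt [-0.0258  0.0532 -0.6114]
26.1 R 0.1059 lat 0.0006 dz 0.0010 f [ 0.188   0.1772 -2.267 ] tt [ 0.0221 -0.     -0.5836]
```

```bash
python3 - <<'E'
from hook import *
s=robot.observe();W=wristT(s);I=robot.read_camera("wrist");cv2.imwrite("pics/w15.png",I)
print("tip",proj("wrist",[*(AX+.114*e),h+.007],W),"bend",proj("wrist",[*(AX+.096*e),h-.006],W))
g=cv2.cvtColor(I,cv2.COLOR_BGR2GRAY)
print("     "+" ".join("%3d"%u for u in range(277,356,4)))
for v in range(162,246,4): print(v,": "+" ".join("%3d"%g[v,u] for u in range(277,356,4)))
E
```

```text
tip (np.float64(313.1480029168765), np.float64(218.1523077658063)) bend (np.float64(313.75569932362635), np.float64(192.2109768130091))
     277 281 285 289 293 297 301 305 309 313 317 321 325 329 333 337 341 345 349 353
162 : 160 160 152 151 155 152  88  88 218 215 214 141  83  84 154 156 158 156 160 157
166 : 153 157 158 155 154 154  82  86 216 215 212 142  83  76 161 151 153 157 161 159
170 : 155 158 156 150 147 150 147  81 215 214 212 141  82 160 160 157 155 156 160 159
174 : 153 156 159 161 157 155 158 151 209 214 213 145 132 156 154 159 151 154 158 159
178 : 156 157 155 158 159 163 218 215 216 216 216 216 216 178 157 156 156 157 160 163
182 : 155 155 157 156 213 216 219 217 219 218 218 218 216 213 200 161 161 160 160 161
186 : 151 155 159 214 216 216 217 204 204 205 205 206 199 211 216 209 186 159 157 161
190 : 156 155 211 219 217 207 177 134 120 119 114 110 155 186 207 214 216 150 158 162
194 : 156 158 209 209 190 147 121 155 193 189 170 136 134 127 171 193 193 148 158 160
198 : 159 169 206 190 151 138 161 149 192 189 173 133 133 161 151 177 180 163 164 162
202 : 153 203 204 1
[... 226 characters left out ...]
 152 208 209
214 : 216 215 159 179 173 149 167 174 217 217 217 173 131 201 203 200 177 135 216 216
218 : 215 214 204 174 176 190 208 179 213 214 209 154 219 214 204 193 151 201 215 215
222 : 216 218 218 162 184 204 211 217 159 178 155 184 217 217 210 177 138 222 219 218
226 : 218 215 216 216 179 148 183 202 218 222 219 217 214 184 139 132 222 218 217 218
230 : 213 213 214 206 216 215 179 153 164 166 164 168 145 184 221 198 168 219 220 221
234 : 218 216 225 215 214 213 217 217 222 221 218 216 218 218 218 213 166 218 219 221
238 : 217 218 236 200 207 207 207 216 215 214 212 210 212 217 216 207 172 222 219 220
242 : 215 218 237 181 186 187 190 195 192 190 188 189 189 192 191 174 144 228 217 219
```

```bash
python3 -m creep '[{"translation":[0.004,0.0006,-0.0003],"twist":[0,0,0],"hand":5},{"translation":[0.0095,0.0013,-0.0004],"twist":[0,0,0],"hand":5},{"translation":[0.0095,0.0013,-0.0004],"twist":[0,0,0],"hand":5}]' >/dev/null; python3 fk2.py
python3 - <<'E'
from hook import *
q=robot.observe()["qpos"]
Q=[q,solve(.094,h-.0055,10,q)];Q.append(solve(.091,h-.0055,3,Q[-1]))
for a,b in zip(Q,Q[1:]): rows([a,b],5)
Q.append(solve(.091,h-.0095,3,Q[-1]));rows(Q[-2:],5)
E
```

```text
26.45 R 0.0977 lat 0.0001 dz 0.0007 f [ 0.1582 -0.2078 -1.984 ] tt [ 0.0442 -0.05   -0.5218]
[{"translation":[0.003, 0.001, -0.002],"twist":[0.0, 0.0, 0.03],"hand":5},{"translation":[0.006, 0.003, -0.002],"twist":[0.0, 0.0, 0.06],"hand":5},{"translation":[0.008, 0.004, 0.0],"twist":[0.0, -0.01, 0.08],"hand":5}]   -> [ 0.435  -0.2539  0.2115]
[{"translation":[0.004, 0.001, -0.004],"twist":[0.0, 0.01, 0.04],"hand":5},{"translation":[0.007, 0.003, -0.004],"twist":[0.0, 0.01, 0.08],"hand":5},{"translation":[0.009, 0.005, 0.0],"twist":[0.0, -0.0, 0.12],"hand":5}]   -> [ 0.4448 -0.2571  0.2101]
[{"translation":[0.002, -0.003, -0.0],"twist":[-0.0, -0.0, 0.0],"hand":5}]   -> [ 0.4448 -0.2571  0.2061]
```

```bash
python3 -m creep '[{"translation":[0.003,0.0013,0],"twist":[0,0,0.027],"hand":5},{"translation":[0.0055,0.0027,0],"twist":[0,0,0.054],"hand":5},{"translation":[0.008,0.004,0],"twist":[0,0,0.08],"hand":5},{"translation":[0.008,0.004,0],"twist":[0,0,0.08],"hand":5}]' >/dev/null; python3 fk2.py && python3 -m creep '[{"translation":[0.003,0.0017,0],"twist":[0,0,0.04],"hand":5},{"translation":[0.006,0.0034,0],"twist":[0,0,0.08],"hand":5},{"translation":[0.009,0.005,0],"twist":[0,0,0.12],"hand":5},{"translation":[0.009,0.005,0],"twist":[0,0,0.12],"hand":5}]' >/dev/null;  python3 fk2.py && python3 -m creep '[{"translation":[0.001,-0.0015,0],"twist":[0,0,0],"hand":5},{"translation":[0.001,-0.0015,0],"twist":[0,0,0],"hand":5}]' >/dev/null;  python3 fk2.py && python3 -m creep '[{"translation":[0.0006,-0.001,0],"twist":[0,0,0],"hand":5},{"translation":[0.0006,-0.001,0],"twist":[0,0,0],"hand":5}]' >/dev/null;  python3 fk2.py
```

```text
26.85 R 0.0941 lat 0.0001 dz -0.0001 f [-0.1965 -1.1134 -1.9332] tt [ 0.0922  0.0151 -0.6604]
27.25 R 0.0913 lat 0.0000 dz -0.0013 f [-0.9101  1.227  -0.3188] tt [ 0.0743  0.0567 -0.5279]
27.45 R 0.0905 lat 0.0002 dz -0.0017 f [-1.1328  0.727   4.3953] tt [ 0.018  -0.0057  0.0357]
27.65 R 0.0901 lat 0.0002 dz -0.0018 f [-2.1143  0.4756  6.1312] tt [-0.0241  0.0795  0.2555]
```

```bash
python3 -m creep '[{"translation":[-0.0004,0.0009,0],"twist":[0,0,0],"hand":5},{"translation":[-0.0004,0.0009,0],"twist":[0,0,0],"hand":5}]' 15 >/dev/null; python3 fk2.py
python3 -m creep '[{"translation":[0,0,0],"twist":[0,0,0],"hand":5},{"translation":[0,0,0],"twist":[0,0,0],"hand":5}]' 3 >/dev/null; python3 fk2.py; python3 st.py
```

```text
27.85 R 0.0902 lat 0.0002 dz -0.0012 f [ 0.0682  0.2375 -2.0806] tt [ 0.0295  0.0113 -0.5904]
28.05 R 0.0902 lat 0.0002 dz -0.0013 f [ 1.1285  0.0015 -1.0739] tt [ 0.0353  0.0277 -0.5202]
28.05 [ 0.4453 -0.2571  0.2083] q6 -0.9915688740211414 op 0.0181 tf [ 1.487  -0.3135 -0.3424] tt [ 0.0353  0.0277 -0.5202]
```

```bash
python3 -m creep '[{"translation":[0.0002,-0.0003,0],"twist":[0,0,0],"hand":5},{"translation":[0.0002,-0.0003,0],"twist":[0,0,0],"hand":21},{"translation":[0.0002,-0.0003,0],"twist":[0,0,0],"hand":22},{"translation":[0.0002,-0.0003,0],"twist":[0,0,0],"hand":24},{"translation":[0.0002,-0.0003,0],"twist":[0,0,0],"hand":26}]' 3 >/dev/null; python3 fk2.py; python3 st.py
python3 -m creep '[{"translation":[0,0,0],"twist":[0,0,0],"hand":30},{"translation":[0,0,0],"twist":[0,0,0],"hand":34},{"translation":[0,0,0],"twist":[0,0,0],"hand":38},{"translation":[0,0,0],"twist":[0,0,0],"hand":42},{"translation":[0,0,0],"twist":[0,0,0],"hand":42}]' >/dev/null; python3 fk2.py; python3 st.py
python3 - <<'E'
from hook import *
s=robot.observe();W=wristT(s);I=robot.read_camera("wrist");cv2.imwrite("pics/w16.png",I)
print("tip",proj("wrist",[*(AX+.114*e),h+.007],W),"bend",proj("wrist",[*(AX+.096*e),h-.006],W),"hung eye",proj("wrist",[*(AX+.09*e),h-.009],W))
g=cv2.cvtColor(I,cv2.COLOR_BGR2GRAY)
print("     "+" ".join("%3d"%u for u in range(269,364,5)))
for v in range(150,270,5): print(v,": "+" ".join("%3d"%g[v,u] for u in range(269,364,5)))
E
```

```text
28.55 R 0.0902 lat 0.0001 dz -0.0018 f [-0.0277 -0.6958  0.1707] tt [ 0.0792 -0.0057 -0.4903]
28.55 [ 0.4452 -0.2571  0.2079] q6 -0.9938379070527068 op 0.0235 tf [0.0605 0.2406 0.6727] tt [ 0.0792 -0.0057 -0.4903]
29.05 R 0.0902 lat 0.0001 dz -0.0018 f [ 0.1273 -0.0374 -0.1114] tt [ 0.0747 -0.0214 -0.4602]
29.05 [ 0.4452 -0.2571  0.2079] q6 -0.9938481490412766 op 0.0385 tf [ 0.1719 -0.0211 -0.0028] tt [ 0.0747 -0.0214 -0.4602]
tip (np.float64(313.99774364924235), np.float64(229.93149704312106)) bend (np.float64(314.70079589879253), np.float64(212.79078350644085)) hung eye (np.float64(314.8865209527331), np.float64(205.27912012048404))
     269 274 279 284 289 294 299 304 309 314 319 324 329 334 339 344 349 354 359
150 : 106 106 105 103 101  95 127 172 156 221 222 184 149 159 195 223 224 204 163
155 : 105 101 106 102  97 104  94 158 161 221 222 182 136 153 191 169 203 219 153
160 : 100  97  96  97  98  86  93 135 160 222 220 181 152 147 168 175 151 206 162
165 :  97  93  93 111  85 133 130  89 159 220 221 181 163 162 163 171 159 211 172
170 :  88  94 134  76  77 163 150  90 161 220 21
[... 891 characters left out ...]
 187 222 222 221 166 130 158 163 164 163 163
230 : 153 160 158 165 202 218 220 142 178 217 222 211 155 223 196 160 164 158 162
235 : 157 159 159 161 208 218 218 220 227 173 182 158 184 225 209 147 161 166 156
240 : 158 158 161 160 172 186 188 190 192 191 148 188 192 190 167 150 162 168 159
245 : 161 160 164 162 175 163 160 162 164 159 158 157 162 160 152 162 164 167 166
250 : 154 153 160 161 174 158 161 165 160 162 156 162 160 156 151 168 165 167 167
255 : 165 163 164 160 171 162 162 164 162 159 158 160 161 160 151 164 159 166 166
260 : 165 160 163 164 168 163 156 163 164 159 160 157 162 160 151 164 164 164 165
265 : 161 161 160 160 165 163 157 162 165 160 159 160 160 160 148 167 167 163 161
```

```bash
python3 -m creep '[{"translation":[-0.006,0,0],"twist":[0,0,0],"hand":45},{"translation":[-0.016,0,0],"twist":[0,0,0],"hand":45},{"translation":[-0.028,0,0],"twist":[0,0,0],"hand":45},{"translation":[-0.042,0,0],"twist":[0,0,0],"hand":45},{"translation":[-0.058,0,0],"twist":[0,0,0],"hand":45}]' >/dev/null; python3 fk2.py; python3 - <<'E'
from hook import *
q=robot.observe()["qpos"];print(q)
T=tool();
for dd in(.03,.05,.08): r=ik(T[:3,3]-dd*np.array([.94,-.3,-.15]),T[:3,:3],q);print(dd,r.cost,r.x)
E
```

```text
29.6 R 0.1395 lat 0.0003 dz -0.0016 f [ 0.0469 -0.7263  0.4211] tt [ 0.0056  0.0913 -0.4822]
[-1.1292  0.0531  2.431   1.7595  0.6766 -0.7756]
0.03 6.903439749020016e-23 [-1.2384 -0.0135  2.4785  1.6413  0.7411 -0.7331]
0.05 3.6099547379165023e-29 [-1.3263 -0.0609  2.5068  1.5521  0.7963 -0.7037]
0.08 1.1503086666863074e-20 [-1.4873 -0.1366  2.5438  1.4052  0.9049 -0.6655]
```

```bash
python3 -m creep '[{"translation":[-0.02,0.003,0],"twist":[0,0,0],"hand":45},{"translation":[-0.04,0.006,0],"twist":[0,0,0],"hand":45},{"translation":[-0.055,0.01,0],"twist":[0,0,0],"hand":45},{"translation":[-0.055,0.01,0],"twist":[0,0,0],"hand":45},{"translation":[-0.055,0.01,0],"twist":[0,0,0],"hand":45}]' >/dev/null; python3 fk2.py; python3 - <<'E'
from hook import *
s=robot.observe();W=wristT(s)
a=robot.read_camera("top");cv2.imwrite("pics/t17.png",a);w=robot.read_camera("wrist");cv2.imwrite("pics/w17.png",w);w2=robot.read_camera("wrist");print("wrist frame change",cv2.absdiff(w,w2).max(2)[100:280].__gt__(40).sum())
b=cv2.imread("pics/top4.png");d=(cv2.absdiff(a,b).max(2)>45).astype(np.uint8)
n,l,st,c=cv2.connectedComponentsWithStats(d)
for i in range(1,n):
    if st[i,4]>12: print(st[i],c[i])
hu=[*(AX+.09*e),h-.009];print("pred hung eye top",proj("top",hu),"cup",proj("top",[*(AX+.09*e),h-.2]),"wrist eye",proj("wrist",hu,W),"tip",proj("wrist",[*(AX+.114*e),h+.007],W))
g=cv2.cvtColor(w,cv2.COLOR_BGR2GRAY);u,v=map(int,proj("wrist",hu,W))
print("     "+" ".join("%3d"%x for x in range(u-36,u+37,4)))
for y in range(v-30,v+60,4): print(y,": "+" ".join("%3d"%g[y,x] for x in range(u-36,u+37,4)))
E
```

```text
30.1 R 0.1802 lat 0.0009 dz 0.0073 f [ 0.103  -0.0204  0.1396] tt [ 0.0058  0.0169 -0.5432]
wrist frame change 1899
[384 243  26  26 408] [396.9975 255.9265]
[384 247   4   8  13] [385.3077 250.8462]
[    0   251   223   229 13588] [126.219  348.9347]
[ 336  283  109  111 4927] [387.4264 336.8872]
[113 290   6   7  27] [115.2963 293.4074]
[  0 297  13  19  69] [  5.1014 304.3043]
[ 78 296  17   1  17] [ 86. 296.]
[112 309   6  15  61] [114.7705 316.4754]
[ 76 313  23  16 193] [ 87.3161 320.1399]
[ 62 316   3   6  13] [ 63.0769 318.3077]
[ 49 319   8  12  40] [ 52.975 325.525]
[ 164  348  127  132 9303] [232.2305 415.7976]
[349 385  12  36 168] [353.9107 401.5774]
[ 310  390  102   90 4747] [366.6278 449.0398]
[ 80 437  54  23 449] [105.7684 449.9733]
[292 444  19  36 278] [302.482  461.5683]
[ 27 471  14   9  68] [ 34.4265 476.0588]
[182 471   9   9  58] [186.4483 475.931 ]
[288 476   8   4  14] [292.4286 478.0714]
pred hung eye top (np.float64(409.9784516585643), np.float64(253.01998386261155)) cup (np.float64(394.2660536991126), np.float64(258.5405677601233)) wrist eye (np.float64(
[... 1387 characters left out ...]
 145 142 136 141 140 149 158 163 162 161 187
213 : 121 166 164 158 156 162 162 137 144 143 137 140 141 153 160 164 161 164 148
217 : 154 159 157 161 161 156 161 139 142 139 137 144 142 156 161 161 163 157 160
221 : 156 156 159 162 160 158 161 139 144 140 140 143 139 160 160 158 160 162 156
225 : 157 157 160 163 159 160 168 137 145 144 142 143 137 164 157 159 161 166 163
229 : 160 161 163 162 161 160 164 140 139 142 142 144 137 162 161 165 163 165 169
233 : 154 159 156 159 160 160 162 140 140 147 138 139 142 162 163 166 162 167 163
237 : 163 162 162 160 159 157 157 142 142 140 141 145 138 163 165 164 163 161 165
241 : 162 161 164 161 157 155 175 143 145 144 141 140 138 163 168 159 163 161 167
```

```bash
python3 -m creep '[{"translation":[-0.01,0,0],"twist":[0,0,0],"hand":45},{"translation":[-0.02,0,0],"twist":[0,0,0],"hand":45},{"translation":[-0.02,0,0],"twist":[0,0,0],"hand":45},{"translation":[-0.02,0,0],"twist":[0,0,0],"hand":45},{"translation":[-0.02,0,0],"twist":[0,0,0],"hand":45}]' >/dev/null
python3 -m creep '[{"translation":[0,0,0],"twist":[0,0,0],"hand":45},{"translation":[0,0,0],"twist":[0,0,0],"hand":45},{"translation":[0,0,0],"twist":[0,0,0],"hand":45},{"translation":[0,0,0],"twist":[0,0,0],"hand":45},{"translation":[0,0,0],"twist":[0,0,0],"hand":45}]' >/dev/null; python3 fk2.py
python3 - <<'E'
from hook import *
F=[cv2.GaussianBlur(robot.read_camera("wrist"),(5,5),0)[60:280] for _ in range(6)]
print([int((cv2.absdiff(F[0],f).max(2)>25).sum()) for f in F[1:]])
t=robot.read_camera("top");a=cv2.imread("pics/t17.png");b=cv2.imread("pics/top4.png")
d=(cv2.absdiff(t,b).max(2)>45);print("carousel diffs outside dipper",d[150:275,355:480].sum()-d[240:272,382:412].sum(),"at dipper",d[240:272,382:412].sum(),"mug",d[262:282,255:290].sum(),"vs t17",(cv2.absdiff(t,a).max(2)>45)[150:275,355:480].sum())
E
```

```text
31.25 R 0.1964 lat 0.0006 dz 0.0054 f [-0.0343 -0.4265  0.0028] tt [ 0.0654  0.0347 -0.4495]
[172, 269, 393, 467, 484]
carousel diffs outside dipper 73 at dipper 486 mug 0 vs t17 360
```

```bash
for k in 1 2 3 4; do python3 -m creep '[{"translation":[0,0,0],"twist":[0,0,0],"hand":45},{"translation":[0,0,0],"twist":[0,0,0],"hand":45},{"translation":[0,0,0],"twist":[0,0,0],"hand":45},{"translation":[0,0,0],"twist":[0,0,0],"hand":45},{"translation":[0,0,0],"twist":[0,0,0],"hand":45}]' >/dev/null
python3 - <<'E'
from hook import *
t=robot.read_camera("top");a=cv2.imread("pics/t17.png");b=cv2.imread("pics/top4.png")
m=(cv2.absdiff(t,b).max(2)>45);m[:240]=0;m[275:]=0;m[:,:375]=0;m[:,415:]=0
ys,xs=np.nonzero(m);print(robot.observe()["time"],len(xs),"centroid",xs.mean(),ys.mean(),xs.min(),xs.max(),ys.min(),ys.max())
o=(cv2.absdiff(t,b).max(2)>45)[150:240,355:480];print("rest",o.sum())
cv2.imwrite("pics/t18.png",t)
E
done
```

```text
32.15 446 centroid 397.0695067264574 256.3318385650224 384 414 243 269
rest 39
32.7 437 centroid 397.03661327231123 256.1121281464531 384 414 243 269
rest 39
33.25 497 centroid 396.0945674044266 259.9979879275654 382 414 245 273
rest 40
33.8 441 centroid 397.0045351473923 256.4875283446712 384 414 243 269
rest 42
```

```bash
for k in 1 2 3 4 5 6 7 8 9 10; do python3 -m creep '[{"translation":[0,0,0],"twist":[0,0,0],"hand":45},{"translation":[0,0,0],"twist":[0,0,0],"hand":45},{"translation":[0,0,0],"twist":[0,0,0],"hand":45},{"translation":[0,0,0],"twist":[0,0,0],"hand":45},{"translation":[0,0,0],"twist":[0,0,0],"hand":45}]' >/dev/null; done
python3 - <<'E'
from hook import *
b=cv2.imread("pics/top4.png")
for k in range(10):
    t=robot.read_camera("top");D=cv2.absdiff(t,b).max(2)>45
    m=D.copy();m[:240]=0;m[275:]=0;m[:,:375]=0;m[:,415:]=0
    ys,xs=np.nonzero(m);print(round(robot.observe()["time"],2),len(xs),xs.mean(),ys.mean(),"rest",D[150:240,355:480].sum())
ys,xs=np.nonzero(D[150:240,355:480]);print(sorted(zip(xs+355,ys+150))[::4])
print(robot.observe()["contact_force"],robot.observe()["tool_pos"])
E
```

```text
38.85 465 396.61075268817206 257.6279569892473 rest 41
38.9 471 396.656050955414 257.619957537155 rest 43
38.95 468 396.65811965811963 257.6794871794872 rest 39
39.0 467 396.58244111349035 257.6766595289079 rest 41
39.05 468 396.72222222222223 257.6517094017094 rest 41
39.1 470 396.63829787234044 257.68936170212766 rest 39
39.15 471 396.67091295116774 257.68577494692147 rest 38
39.2 468 396.68589743589746 257.60897435897436 rest 42
39.25 469 396.6503198294243 257.70788912579957 rest 40
39.3 469 396.6311300639659 257.6012793176972 rest 39
[(np.int64(365), np.int64(220)), (np.int64(387), np.int64(165)), (np.int64(394), np.int64(175)), (np.int64(418), np.int64(188)), (np.int64(442), np.int64(215)), (np.int64(454), np.int64(218)), (np.int64(456), np.int64(218)), (np.int64(460), np.int64(210)), (np.int64(462), np.int64(201)), (np.int64(464), np.int64(208))]
[ 0.1289 -0.4992 -0.7702] [ 0.344  -0.2245  0.288 ]
```

```bash
python3 - <<'E'
from h import *
a=cv2.imread("pics/top4.png",0);b=cv2.cvtColor(robot.read_camera("top"),cv2.COLOR_BGR2GRAY)
f=lambda u,v:(345+u/4,140+v/4)
p=np.float32([f(170,105),f(200,150),f(390,65),f(375,120),f(550,237),f(480,452),f(432,412),f(143,310),f(337,268)]).reshape(-1,1,2)
q,st,er=cv2.calcOpticalFlowPyrLK(a,b,p,None,winSize=(11,11),maxLevel=1)
for x,y,s in zip(p[:,0],q[:,0],st[:,0]):
    P0,P1=onz("top",*x,.28)[:2]-[.539,-.2875],onz("top",*y,.28)[:2]-[.539,-.2875]
    print(s,np.round(y-x,2),"r %.3f"%np.linalg.norm(P0),"dang %.2f"%np.degrees(np.arctan2(P1[1],P1[0])-np.arctan2(P0[1],P0[0])))
E
```

```text
1 [-0.47  0.13] r 0.115 dang 0.44
1 [-0.32  0.24] r 0.088 dang 0.52
1 [-0.38 -0.19] r 0.115 dang 0.42
1 [-0.21 -0.06] r 0.086 dang 0.30
1 [-0.02 -0.17] r 0.117 dang 0.17
1 [ 0.21 -0.47] r 0.115 dang 0.48
1 [ 0.35 -0.33] r 0.085 dang 0.65
1 [0.26 0.39] r 0.090 dang 0.55
1 [-0.05 -0.54] r 0.010 dang 5.11
```

Only about 0.45° of change since the click, well seated. Handing in.

```bash
python3 - <<'E'
from cell import robot
print(robot.hand_in(), robot.observe()["time"])
E
```

```text
the job is handed in; nothing more can be done
the job is handed in; nothing more can be done
```

The dipper is hanging by its eye on the free hook. The hook sits at the front over the roller housing, and I handed the job in at about 39 s.

- **Turning the carousel:** I touched the knob's top to find the arm height, about 0.2755 m. I then gripped the knob, turned the crown three clicks, let go and backed off. The free hook measured at 162°, with the housing at 162–164°.
- **Hanging the dipper:** I gripped the handle by its edges, first at about z 152 mm, then again lower, at about z 129 mm, to keep the gripper's body clear of the lip. I carried it over, threaded the eye along the lip and set it down in the valley. It briefly pressed the hook with about 8 N, so I eased off before opening and backing away.

**Last checks**
- **Hanging:** before retreating, the wrist view showed the wire through the eye with the jaws open and no contact force. The dipper swung slightly after release, then came to rest over the following seconds.
- **Click:** the crown had moved only about 0.45° since it clicked, well inside the 12° pull-home range.
- **Mug and mill:** neither showed any notable change in the overhead view.
- **Disagreement:** the camera showed the eye about 3 mm higher in the gripper than I had estimated, so I corrected for that before threading.
- **Limit:** my 12 picture views ran out before threading, so every check after that used pixel values rather than a viewed picture.

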